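# Count clay whorls through the sorting-tray gate

## Task

With the fingertips, sweep the three loose clay rings (spindle whorls) across the wooden-fenced sorting tray and through the gap in its fence, so that all three drop into the sunken trough behind it. Send them through one at a time, the next one entering the gap only after the one before has dropped, and only push them along the deck, never pick them up. Leave the small clay cone standing in the tray, and the jar, brush and magnifier on the table, where they are.

Things in the scene. Friction and masses are not known exactly. Their poses are not given: they have to be found in the camera images.
- tray: fixed sorting tray. Origin under it at table level; its x axis points across the deck to the gap and trough, y left, z up. Grey deck, top 80 mm above the table: inside the fences x = -112 mm to a drop edge at x = 100 mm, y = -146 to 146 mm. Wooden fences 8 mm thick, 16 mm high (top 96 mm above the table) at rear, sides and front. Places of whorls and cone on the deck vary
- gate (a point): middle of the gap in the front fence, on the deck's drop edge: tray x = 100 mm, y = 0, 80 mm above the table; tray's axes. Gap 50 mm wide (y = -25 to 25 mm) between posts at x = 86 to 100 mm; fence wings run back from them as a shallow funnel to the sides (inner face x = 51 mm at y = +-146 mm). A whorl falls into the trough once its centre is a few mm past the edge
- trough (a point): centre of the trough's floor, 6 mm above the table, 74 mm below the deck; tray's axes. The trough, open above, is 70 mm along x (tray x = 100 to 170 mm) by 140 mm along y, with outer walls reaching 96 mm above the table
- whorl1_mid (a point): loose clay spindle whorl: a flat terracotta ring 30 mm across and 12 mm thick with a 9 mm hole, about 20 g, lying flat on the tray's deck. The point is its centre, 6 mm above its underside (86 mm above the table at the start)
- whorl2_mid (a point): loose clay spindle whorl: a flat terracotta ring 34 mm across and 12 mm thick with a 9 mm hole, about 24 g, lying flat on the tray's deck. The point is its centre, 6 mm above its underside (86 mm above the table at the start)
- whorl3_mid (a point): loose clay spindle whorl: a flat terracotta ring 38 mm across and 12 mm thick with a 9 mm hole, about 28 g, lying flat on the tray's deck. The point is its centre, 6 mm above its underside (86 mm above the table at the start)
- whorl1: the 30 mm whorl; origin at the centre of its underside
- whorl2: the 34 mm whorl; origin at the centre of its underside
- whorl3: the 38 mm whorl; origin at the centre of its underside
- loomweight: bystander standing loose in the tray: a small blunt fired-clay cone (loom weight), 36 mm across at the foot, 46 mm tall, about 90 g; origin at the centre of its foot
- jar: bystander: amber glass jar with white lid, 54 mm across, 75 mm tall, origin under its centre
- brush: bystander: brush lying on the table, origin under its middle
- magnifier: bystander: bench magnifier, round green foot 124 mm across, thin steel neck to 181 mm high and a lens ring of 100 mm that overhangs 185 mm along its own x; origin under the foot

How it is judged:
By the outcome, as a careful person would: the job done as asked, in the order asked, and still so for the second after the job is handed in, with the robot touching nothing.
It also fails if it takes over 64 s, if anything falls off the work surface, if the arm or the gripper's body presses on something with over 40 N, if the wrist force passes 120 N, or if a joint passes its speed limit or range.

## Robot

A 6-joint arm with a two-finger parallel gripper is mounted at the origin on the work surface. World frame = base frame: x ahead of the robot, y to its left, z up, the work surface at z = 0. Lengths are in m, angles in rad, forces in N, time in s.
With the tool pointing down it reaches from about 0.3 to 0.775 m from the base axis. Payload 14.6 kg.
Tool frame: the origin (TCP) lies at the centre of the arm's flange, where the gripper is bolted on; the fingertips stand 173 mm ahead of it and the grasp point (between the pads) lies 155 mm ahead of it (manip.tcp_to_tips is the distance from the TCP to the fingertips, in m); x points along the fingers, z is the direction in which the jaws open and shut, and the axes are right-handed (so a half turn about x gives the same grasp; the last joint's range is limited). The gripper opens to 85 mm and grips with 20 to 120 N. Pads are 22 mm wide; open, the fingers measure 114 mm over their backs; the gripper's body (76 mm by 85 mm) begins 54 mm behind the grasp point. The pads swing forward as they close: fully open they stand 13 mm farther back than shut.
Start: joints at [1.256, 0.3, 1.521, -0, 1.321, -0.067], TCP at [0.135, 0.533, 0.405] pointing down, gripper open.
Joint ranges: [-3.03, 3.03], [-0.79, 2.21], [0.23, 2.52], [-1.04, 4.18], [0, 3.07], [-2.55, 2.55]. Speed limits (rad/s): [2.22, 2.22, 2.57, 3.14, 3.14, 3.14].

## Interface

Orientations are given as a rotation vector (axis times angle).
In Python, from workcell import manip gives the robot as it stands. The module is installed in compiled form; this text tells all that it offers.
- The arm moves only by the tool arm_command, never from a script. Its argument "targets" is a list that holds one entry, the list of rows, each a list of 7 numbers: the shift along the tool's x, y, z as a fraction of full scale, then the turn, a rotation vector about the tool's x, y, z as a fraction of full scale, then the opening, from 0 (shut) to 1 (fully open). A call has 1 to 8 rows; each row is the pose to reach, as a shift and turn from the pose measured when the call began, along the tool's axes at that moment, turning the shorter way round; what a row does not reach only later rows make up. Full scale, the value 1, is 0.25 m for a shift and pi rad for a turn. A row lasts 1/8 s, in which the tool goes at most 62.5 mm and 10.7 degrees, less where a joint would pass 70% of its speed; a pose out of reach is approached as far as the arm can. A call with a number of a shift or a turn outside -1 to 1 is refused whole. A call with a gripper value outside its range is refused whole. The fingers move at their own pace and stop on an object; "newtons" is the grip in N (left out, the last holds). Time passes only in rows, so rows that repeat a pose let the fingers close. It gives the time, the measured TCP pose, the force and the opening at its end, in the units of the state.
- manip.sense(): the state, without advancing time (a new reading comes with each control period).
- manip.camera(name): name is "side" or "top"; returns (picture, depth): 480x640x3 uint8, blue, green, red; 480x640 float32, m along the optical axis (not along the pixel's ray), 0 where there is no reading.
- manip.calibration(name): a dict with "fx", "fy", "cx", "cy" (pixels), "R" (3x3) and "t" (3): a world point X has camera coordinates R X + t. Camera axes: x right, y down, z forward; pixel columns grow to the right and rows downward; lengths in m; the calibration is good to about 2 mm. A picture is of the moment at which its call begins. calibration takes no time and is no camera call.
- manip.finish_job(): hands the job in, once; it reports no verdict.
The state is a dict: "t": time; "joint_positions": joint angles; "qvel": joint speeds; "joint_efforts": joint torques, N m; "ee_pos": TCP position; "tool_rot": TCP orientation; "force": force on the tool from outside, world axes, zero at the start; "moment": the same for the moment, N m; "opening": finger opening in m.
Only numpy, scipy, OpenCV 4.12 (cv2) and the standard library are available. Lean on these libraries where they do the work, as an engineer would, in place of code of your own. Each camera call takes 0.05 s, during which the arm holds its last target.

## Working session

There is one attempt and no reset: what is moved stays moved. The work goes in short steps, Python scripts to look and compute and a tool call to move; the robot and the scene stay as the last step left them, time stands still between calls to the robot, and variables do not carry over. Pictures are saved under pics/ and viewed, and the job is handed in when it is done.

Besides the shell and the picture viewer there is one more tool, called after "Emit:" by a JSON object that holds its "fn" and its "kwargs", one argument or row to a line. arm_command: Moves the arm, as the interface text tells. Shift numbers are shares of 0.25 m and turn numbers shares of pi rad, none past 1 either way. Its arguments: {"type":"object","properties":{"targets":{"type":"array"},"newtons":{"type":"number"}},"required":["targets"]}

```bash
mkdir -p pics; ls; python3 - <<'E'
from workcell import manip
import cv2,numpy as np
print(manip.sense())
for n in("top","side"):
    p,d=manip.camera(n); cv2.imwrite(f"pics/{n}0.png",p); np.save(f"{n}0.npy",d)
    print(n,manip.calibration(n))
print(manip.tcp_to_tips)
E
```

```text
pics
{'t': 0.0, 'joint_positions': array([ 1.25641141e+00,  3.00497729e-01,  1.52160771e+00, -3.52798608e-05,
        1.32072269e+00, -6.66403154e-02]), 'qvel': array([-0.00013114,  0.00065492,  0.00172415, -0.0002607 , -0.00057044,
       -0.00123218]), 'joint_efforts': array([ 2.33725354e-03, -5.43503058e+01, -3.61795020e+01,  3.69052850e-05,
        4.00644320e-03,  1.14711161e-04]), 'ee_pos': array([0.13488564, 0.53316679, 0.40409532]), 'tool_rot': array([-1.02553833,  1.31729031,  1.02433594]), 'force': array([-0.3302234 , -0.01432007,  0.06636247]), 'moment': array([-0.06607646, -0.01649881, -0.01183126]), 'opening': 0.08553476527138}
top {'fx': 584.318198833224, 'fy': 584.318198833224, 'cx': 311.2532014668086, 'cy': 238.87783938377302, 'R': array([[ 0.00793938, -0.99991622, -0.01022329],
       [-0.98141584, -0.00583145, -0.19180447],
       [ 0.19172878,  0.01155611, -0.98137991]]), 't': array([0.01823559, 0.54553005, 1.31140862])}
side {'fx': 496.7693121563119, 'fy': 496.7693121563119, 'cx': 310.9603401308926, 'cy': 233.7066304268372, 'R': array([[ 0.97298679, -0.23081065, -0.00481106],
       [-0.13487103, -0.55139101, -0.82327259],
       [ 0.18736731,  0.80168223, -0.56762584]]), 't': array([-0.51479964,  0.15479926,  1.18759806])}
0.1734
```

View pics/top0.png

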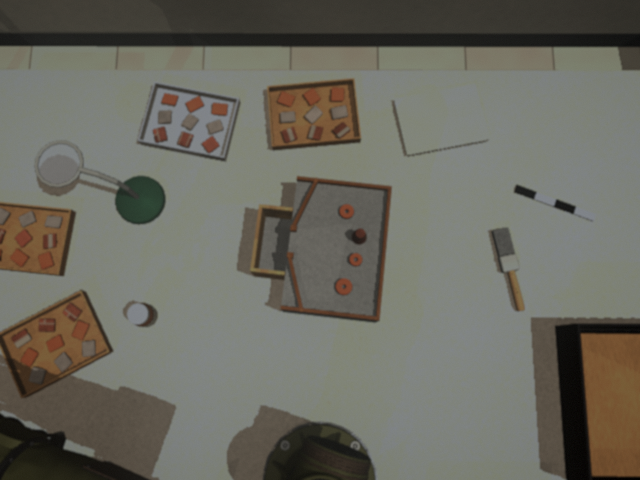

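View pics/side0.png

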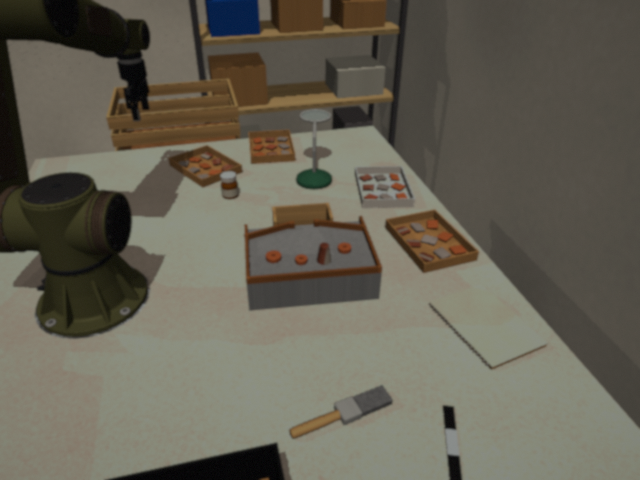

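```bash
cat > h.py <<'E'
from workcell import manip
import cv2,numpy as np
def ray(n,uv,z):
    c=manip.calibration(n);R=np.array(c["R"]);t=np.array(c["t"])
    uv=np.atleast_2d(uv).astype(float)
    d=np.c_[(uv[:,0]-c["cx"])/c["fx"],(uv[:,1]-c["cy"])/c["fy"],np.ones(len(uv))]@R
    o=-R.T@t
    return o+d*((z-o[2])/d[:,2])[:,None]
def proj(n,X):
    c=manip.calibration(n);p=np.atleast_2d(X)@np.array(c["R"]).T+np.array(c["t"])
    return np.c_[p[:,0]/p[:,2]*c["fx"]+c["cx"],p[:,1]/p[:,2]*c["fy"]+c["cy"]]
def orange(p):
    h=cv2.cvtColor(p,cv2.COLOR_BGR2HSV); return h
E
python3 - <<'E'
import cv2,numpy as np
p=cv2.imread("pics/top0.png")
c=p[165:330,235:400]; cv2.imwrite("pics/topc.png",cv2.resize(c,None,fx=3.6,fy=3.6,interpolation=cv2.INTER_CUBIC))
h=cv2.cvtColor(p,cv2.COLOR_BGR2HSV)
for q in [(346,207),(346,217),(343,282),(386,250),(340,181),(360,236),(320,250),(355,255)]: print(q,h[q[1],q[0]])
E
```

```text
(346, 207) [  8 159 122]
(346, 217) [  8 158 102]
(343, 282) [  8 163 122]
(386, 250) [ 23  35 117]
(340, 181) [ 13 106  96]
(360, 236) [  6 129  73]
(320, 250) [ 23  22 105]
(355, 255) [  8 164 123]
```

View pics/topc.png

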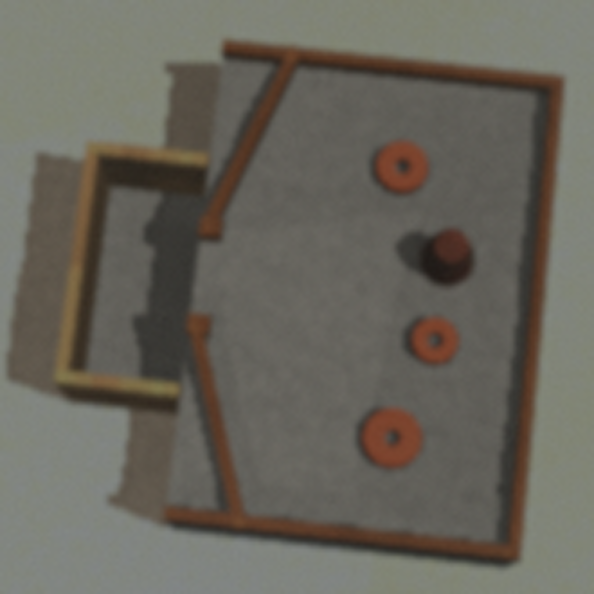

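```bash
cat >> h.py <<'E'
def blobs(n,p,z=0.092,up=4):
    c=cv2.resize(p,None,fx=up,fy=up,interpolation=cv2.INTER_CUBIC)
    h=cv2.cvtColor(c,cv2.COLOR_BGR2HSV)
    m=((h[...,0]<11)&(h[...,1]>125)&(h[...,2]>85)).astype(np.uint8)*255
    cs,_=cv2.findContours(m,cv2.RETR_EXTERNAL,cv2.CHAIN_APPROX_NONE)
    out=[]
    for k in cs:
        if cv2.contourArea(k)<up*up*25: continue
        uv=(k[:,0,:]+0.5)/up-0.5
        w=ray(n,uv,z)[:,:2].astype(np.float32)
        mm=cv2.moments(w.reshape(-1,1,2)); (cc,r)=cv2.minEnclosingCircle(w)
        out.append((np.array([mm['m10']/mm['m00'],mm['m01']/mm['m00']]),2*np.sqrt(cv2.contourArea(w)/np.pi),2*r,uv.mean(0)))
    return out
E
python3 - <<'E'
from h import *
p=cv2.imread("pics/top0.png")
uv=np.array([(563,77),(519,560),(223,42),(165,516)])/3.6+[235,165]-0.36
W=ray("top",uv,0.096)[:,:2]
L=np.array([[-.120,-.154],[-.120,.154],[.100,-.154],[.100,.154]])
# model->world rigid (check handedness: tray y left)
def fit(L,W):
    lc,wc=L.mean(0),W.mean(0);H=(L-lc).T@(W-wc);th=np.arctan2(H[0,1]-H[1,0],H[0,0]+H[1,1])
    R=np.array([[np.cos(th),-np.sin(th)],[np.sin(th),np.cos(th)]]);return R,wc-R@lc,th
for s in(1,-1):
    R,t,th=fit(L*[1,s],W); print(s,t,np.degrees(th),(W-t)@R-L*[1,s])
    if s==1: best=(R,t)
R,t,th=fit(L*[1,1],W) if np.abs((W-fit(L,W)[1])@fit(L,W)[0]-L).max()<.02 else fit(L*[1,-1],W)
np.savez("tray.npz",R=R,t=t,th=th)
for b in blobs("top",p):
    q=(b[0]-t)@R
    if abs(q[0])<.2 and abs(q[1])<.2: print(b[0],"tray",q.round(4),b[1],b[2],b[3])
ps=cv2.imread("pics/side0.png")
for b in blobs("side",ps):
    q=(b[0]-t)@R
    if abs(q[0])<.2 and abs(q[1])<.2: print("side",b[0],"tray",q.round(4),b[1],b[2],b[3])
cone=ray("top",np.array([[453,246]])/3.6+[235,165]-.36,.126)[:,:2]; print("cone",(cone-t)@R,cone)
E
```

```text
1 [ 0.52168285 -0.02612219] 83.91287824950253 [[ 0.00097894  0.00044641]
 [ 0.00074024  0.00010816]
 [-0.00058281  0.00141248]
 [-0.00113637 -0.00196705]]
-1 [ 0.5196145  -0.04601488] -95.78496401446735 [[ 0.21982933 -0.00102348]
 [ 0.21844553 -0.00068221]
 [-0.21861098 -0.00083758]
 [-0.21966388  0.00254327]]
[ 0.43070664 -0.05068028] tray [-0.0341  0.0879] 0.034819180639571276 0.03596509248018265 [343.29539106 286.1948324 ]
[ 0.49183976 -0.07763176] tray [-0.0544  0.0242] 0.027061506169304035 0.028425194323062897 [355.15398551 259.16304348]
[ 0.60332959 -0.05763467] tray [-0.0227 -0.0845] 0.03106670097151811 0.03241117298603058 [346.20343137 210.89624183]
side [ 0.48553422 -0.08230203] tray [-0.0597  0.03  ] 0.030431341226479364 0.036583103239536285 [300.78333333 259.00416667]
side [ 0.4244313 -0.0554916] tray [-0.0395  0.0936] 0.0385532364513211 0.04521651938557625 [272.93382353 256.05147059]
side [ 0.59712674 -0.06191538] tray [-0.0276 -0.0788] 0.03432012551308752 0.041690558195114136 [344.25585938 247.25195312]
cone [[-0.05855462 -0.02974423]] [[ 0.54505022 -0.08750077]]
```

```bash
cat >> h.py <<'E'
from scipy.spatial.transform import Rotation as Ro
T=np.load("tray.npz") if __import__("os").path.exists("tray.npz") else None
def plan(wps,op=0.14):
    """wps: (trayx mm, trayy mm, tip height mm above deck, push dir deg in tray)"""
    s=manip.sense(); R0=Ro.from_rotvec(s["tool_rot"]).as_matrix(); p0=s["ee_pos"]
    for x,y,z,a in wps:
        w=T["R"]@(np.array([x,y])/1e3)+T["t"]
        P=np.r_[w,0.08+z/1e3+0.1734]
        best=None
        for sg in(1,-1):
            an=float(T["th"])+np.radians(a); yv=sg*np.array([np.cos(an),np.sin(an),0]); xv=np.array([0,0,-1.])
            R1=np.c_[xv,yv,np.cross(xv,yv)]
            rv=Ro.from_matrix(R0.T@R1).as_rotvec()
            if best is None or abs(np.linalg.norm(rv))<np.linalg.norm(best): best=rv
        sh=R0.T@(P-p0)
        print((x,y,z,a),"shift",(sh/.25).round(3).tolist(),"turn",(best/np.pi).round(4).tolist(),"mm",round(np.linalg.norm(sh)*1e3),"deg",round(np.degrees(np.linalg.norm(best)),1))
def where():
    s=manip.sense(); q=(s["ee_pos"][:2]-T["t"])@T["R"]*1e3
    R0=Ro.from_rotvec(s["tool_rot"]).as_matrix()
    print("t",s["t"],"tray",q.round(1),"tip z",((s["ee_pos"][2]-.1734-.08)*1e3).round(1),"op",s["opening"],"F",s["force"].round(1),"ydir",np.degrees(np.arctan2(R0[1,1],R0[0,1])-T["th"]).round(1),"q",s["joint_positions"].round(2))
def look(tag,names=("top",)):
    for n in names:
        p,d=manip.camera(n); cv2.imwrite(f"pics/{n}{tag}.png",p)
        if n=="top":
            cv2.imwrite(f"pics/c{tag}.png",cv2.resize(p[150:340,230:405],None,fx=3,fy=3,interpolation=cv2.INTER_CUBIC))
            for b in blobs("top",p):
                q=(b[0]-T["t"])@T["R"]*1e3
                if abs(q[0])<200 and abs(q[1])<160: print("blob tray mm",q.round(1),"d",round(b[1]*1e3,1))
E
python3 - <<'E'
from h import *
where()
# whorl1 (-54,24) -> gate
a=np.degrees(np.arctan2(-24,100+54));print(a)
d=np.array([np.cos(np.radians(-14)),np.sin(np.radians(-14))])
p=np.array([-54.4,24.2]);
for k in (36,): print(p-d*k)
plan([(-86,32,100,-14),(-86,32,4,-14)])
E
```

```text
t 0.1 tray [515.1 443.9] tip z 150.8 op 0.08534724270581852 F [-0.7  0.1 -0.1] ydir 81.9 q [ 1.26  0.3   1.52 -0.    1.32 -0.07]
-8.85795876362835
[-89.33064615  32.90918824]
(-86, 32, 100, -14) shift [0.205, -1.97, -2.148] turn [-0.4673, -0.0003, -0.0003] mm 730 deg 84.1
(-86, 32, 4, -14) shift [0.589, -1.97, -2.147] turn [-0.4673, -0.0003, -0.0003] mm 743 deg 84.1
```

Emit:
{"fn": "arm_command", "kwargs": {
  "targets": [
    [[0,-0.98,-1.0,-0.467,0,0,0.14],[0,-0.98,-1.0,-0.467,0,0,0.14],[0,-0.98,-1.0,-0.467,0,0,0.14],[0,-0.98,-1.0,-0.467,0,0,0.14],[0,-0.98,-1.0,-0.467,0,0,0.14],[0,-0.98,-1.0,-0.467,0,0,0.14],[0,-0.98,-1.0,-0.467,0,0,0.14],[0,-0.98,-1.0,-0.467,0,0,0.14]]
  ]
}}

```text
t: 1.1
ee_pos: [0.3116, 0.2296, 0.4043]
tool_rot: [-1.971, 0.455, 1.971]
force: [0.3, -0.4, -0.4]
opening: 0.0114
```

```bash
python3 - <<'E'
from h import *
where()
plan([(-86,32,100,-14),(-86,32,4,-14)])
E
```

```text
t 1.1 tray [232. 236.] tip z 150.9 op 0.011406629585236049 F [ 0.3 -0.4 -0.4] ydir -199.8 q [ 0.54 -0.07  1.94 -0.    1.28 -2.15]
(-86, 32, 100, -14) shift [0.205, 0.92, -1.199] turn [-0.0323, 0.0, -0.0004] mm 381 deg 5.8
(-86, 32, 4, -14) shift [0.589, 0.919, -1.199] turn [-0.0323, 0.0, -0.0004] mm 405 deg 5.8
```

```bash
python3 - <<'E'
s=open("h.py").read()
s=s.replace("            if best is None or abs(np.linalg.norm(rv))<np.linalg.norm(best): best=rv\n",
"""            q6=(np.arctan2(P[1],P[0])-np.arctan2(yv[1],yv[0])+np.pi/2+np.pi)%(2*np.pi)-np.pi
            if best is None or abs(q6)<abs(bq): best=rv;bq=q6
""").replace('"deg",','"q6",round(float(bq),2),"deg",')
open("h.py","w").write(s)
E
python3 - <<'E'
from h import *
plan([(-86,32,100,-14),(-86,32,4,-14),(0,120,80,-48),(-50,-110,100,53),(0,0,0,0)])
E
```

```text
(-86, 32, 100, -14) shift [0.205, 0.92, -1.199] turn [0.9677, -0.0006, -0.0] mm 381 q6 0.13 deg 174.2
(-86, 32, 4, -14) shift [0.589, 0.919, -1.199] turn [0.9677, -0.0006, -0.0] mm 405 q6 0.13 deg 174.2
(0, 120, 80, -48) shift [0.285, 0.715, -0.751] turn [-0.8434, 0.0005, -0.0002] mm 269 q6 0.91 deg 151.8
(-50, -110, 100, 53) shift [0.205, 0.592, -1.685] turn [0.5955, -0.0004, -0.0002] mm 449 q6 -0.96 deg 107.2
(0, 0, 0, 0) shift [0.604, 0.552, -1.203] turn [0.8899, -0.0005, -0.0001] mm 364 q6 0.06 deg 160.2
```

Good; turn back the other way while travelling.

Emit:
{"fn": "arm_command", "kwargs": {
  "targets": [
    [[0.1,0.76,-1.0,0.47,0,0,0.14],[0.1,0.76,-1.0,0.47,0,0,0.14],[0.1,0.76,-1.0,0.47,0,0,0.14],[0.1,0.76,-1.0,0.47,0,0,0.14],[0.1,0.76,-1.0,0.47,0,0,0.14],[0.1,0.76,-1.0,0.47,0,0,0.14],[0.1,0.76,-1.0,0.47,0,0,0.14],[0.1,0.76,-1.0,0.47,0,0,0.14]]
  ]
}}

```text
t: 2.1
ee_pos: [0.4534, -0.0508, 0.3792]
tool_rot: [-0.937, 1.361, 0.937]
force: [-0.3, -0.3, 0.1]
opening: 0.0118
```

```bash
python3 - <<'E'
from h import *
where()
plan([(-86,32,50,-14),(-86,32,4,-14)])
E
```

```text
t 2.1 tray [-31.8  65.3] tip z 125.8 op 0.011783229679920959 F [-0.3 -0.3  0.1] ydir 75.2 q [-0.19  0.11  1.81 -0.    1.22 -1.4 ]
(-86, 32, 50, -14) shift [0.303, -0.184, -0.175] turn [0.4957, -0.0006, 0.0001] mm 99 q6 0.13 deg 89.2
(-86, 32, 4, -14) shift [0.487, -0.184, -0.175] turn [0.4957, -0.0006, 0.0001] mm 137 q6 0.13 deg 89.2
```

Emit:
{"fn": "arm_command", "kwargs": {
  "targets": [
    [[0.2,-0.184,-0.175,0.496,0,0,0.14],[0.2,-0.184,-0.175,0.496,0,0,0.14],[0.2,-0.184,-0.175,0.496,0,0,0.14],[0.2,-0.184,-0.175,0.496,0,0,0.14],[0.2,-0.184,-0.175,0.496,0,0,0.14],[0.2,-0.184,-0.175,0.496,0,0,0.14],[0.2,-0.184,-0.175,0.496,0,0,0.14],[0.2,-0.184,-0.175,0.496,0,0,0.14]]
  ]
}}

```text
t: 3.1
ee_pos: [0.4807, -0.1081, 0.329]
tool_rot: [0.229, 1.56, -0.231]
force: [-0.8, -0.4, -0.5]
opening: 0.012
```

```bash
python3 - <<'E'
from h import *
where()
look("1",("top","side"))
plan([(-86,32,25,-14),(-86,32,4,-14)])
E
```

```text
t 3.1 tray [-85.9  32. ] tip z 75.6 op 0.011983242708755485 F [-0.8 -0.4 -0.5] ydir -10.7 q [-0.3   0.25  1.77 -0.    1.12 -0.  ]
blob tray mm [-22.6 -84.4] d 31.4
(-86, 32, 25, -14) shift [0.202, -0.0, 0.001] turn [0.0194, -0.0004, 0.0004] mm 51 q6 0.13 deg 3.5
(-86, 32, 4, -14) shift [0.286, -0.0, 0.001] turn [0.0194, -0.0004, 0.0004] mm 72 q6 0.13 deg 3.5
```

View pics/c1.png

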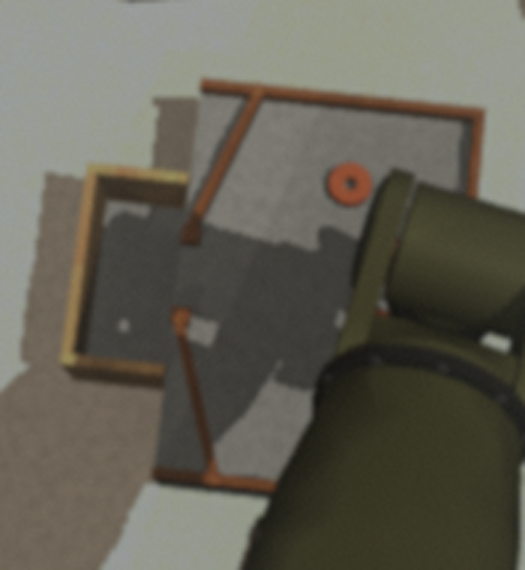

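View pics/side1.png

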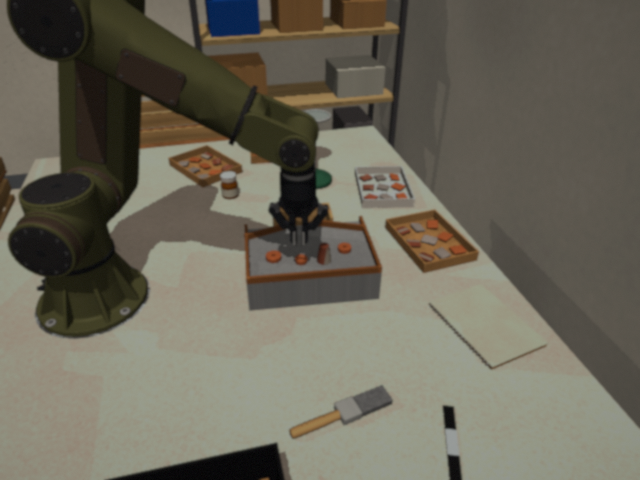

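```bash
python3 - <<'E'
import cv2
p=cv2.imread("pics/side1.png")[170:310,235:390]; cv2.imwrite("pics/s1z.png",cv2.resize(p,None,fx=5,fy=4.2*5/4.2,interpolation=cv2.INTER_CUBIC)[:600])
from h import *
w=lambda x,y,z:np.r_[T["R"]@np.array([x,y])/1e3+T["t"],.08+z/1e3]
for q in[(-86,32,75.6),(-58,-30,0),(-58,-30,46)]: print(q,((proj("side",w(*q))-[235,170])*5).round())
E
```

```text
(-86, 32, 75.6) [[328. 367.]]
(-58, -30, 0) [[455. 452.]]
(-58, -30, 46) [[456. 374.]]
```

View pics/s1z.png

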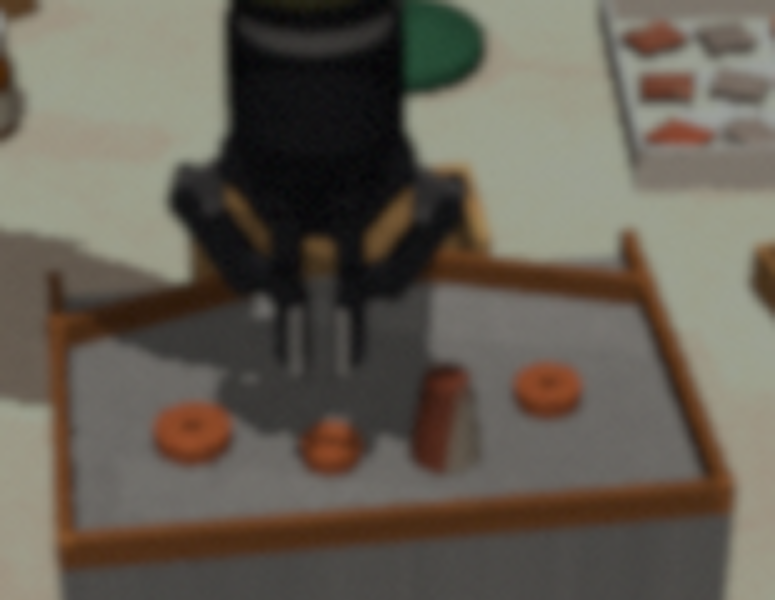

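```bash
python3 - <<'E'
from h import *
a=-9;d=np.array([np.cos(np.radians(a)),np.sin(np.radians(a))]);p=np.array([-54.4,24.2])
s=p-d*36;print(s)
plan([(*s,70,81),(*s,25,81),(*s,4,81)])
E
```

```text
[-89.95678026  29.83164074]
(np.float64(-89.95678026142497), np.float64(29.83164074144831), 70, 81) shift [0.022, -0.014, 0.012] turn [-0.5084, -0.0007, -0.0] mm 7 q6 -1.54 deg 91.5
(np.float64(-89.95678026142497), np.float64(29.83164074144831), 25, 81) shift [0.202, -0.014, 0.012] turn [-0.5084, -0.0007, -0.0] mm 51 q6 -1.54 deg 91.5
(np.float64(-89.95678026142497), np.float64(29.83164074144831), 4, 81) shift [0.286, -0.014, 0.012] turn [-0.5084, -0.0007, -0.0] mm 72 q6 -1.54 deg 91.5
```

Emit:
{"fn": "arm_command", "kwargs": {
  "targets": [
    [[0.02,-0.014,0.012,-0.508,0,0,0],[0.02,-0.014,0.012,-0.508,0,0,0],[0.02,-0.014,0.012,-0.508,0,0,0],[0.02,-0.014,0.012,-0.508,0,0,0],[0.02,-0.014,0.012,-0.508,0,0,0],[0.02,-0.014,0.012,-0.508,0,0,0],[0.02,-0.014,0.012,-0.508,0,0,0],[0.02,-0.014,0.012,-0.508,0,0,0]]
  ]
}}

```text
t: 4.2
ee_pos: [0.4825, -0.1123, 0.3238]
tool_rot: [-0.95, 1.356, 0.951]
force: [-1.1, 0.6, 0.4]
opening: -0.0
```

```bash
python3 - <<'E'
from h import *
where()
plan([(-90,30,25,81),(-90,30,4,81)])
E
```

```text
t 4.2 tray [-89.9  29.8] tip z 70.4 op -2.3185473186203385e-05 F [-1.1  0.6  0.4] ydir 76.2 q [-0.3   0.27  1.77 -0.    1.11 -1.53]
(-90, 30, 25, 81) shift [0.182, 0.0, -0.0] turn [-0.0265, -0.0004, -0.0006] mm 45 q6 -1.54 deg 4.8
(-90, 30, 4, 81) shift [0.266, 0.0, -0.0] turn [-0.0265, -0.0004, -0.0006] mm 66 q6 -1.54 deg 4.8
```

Emit:
{"fn": "arm_command", "kwargs": {
  "targets": [
    [[0.09,0,0,-0.0265,0,0,0],[0.18,0,0,-0.0265,0,0,0],[0.22,0,0,-0.0265,0,0,0],[0.25,0,0,-0.0265,0,0,0],[0.262,0,0,-0.0265,0,0,0],[0.266,0,0,-0.0265,0,0,0]]
  ]
}}

```text
t: 4.95
ee_pos: [0.4825, -0.1124, 0.2576]
tool_rot: [-1.014, 1.324, 1.014]
force: [0.1, 0.3, -1.4]
opening: 0.0005
```

```bash
python3 - <<'E'
from h import *
where()
p,d=manip.camera("side");p=p[170:310,235:390]; cv2.imwrite("pics/s2z.png",cv2.resize(p,None,fx=4,fy=4,interpolation=cv2.INTER_CUBIC)[:600])
d=np.array([np.cos(np.radians(-9)),np.sin(np.radians(-9))]);s=np.array([-90,30])
plan([(*(s+d*k),4,81) for k in (20,40,80,104,130)])
E
```

```text
t 4.95 tray [-90.   29.8] tip z 4.2 op 0.0004725104920973104 F [ 0.1  0.3 -1.4] ydir 81.0 q [-0.3   0.36  1.82 -0.    0.96 -1.61]
(np.float64(-70.24623318809725), np.float64(26.871310699195384), 4, 81) shift [0.001, 0.001, 0.08] turn [0.0002, -0.0004, -0.0004] mm 20 q6 -1.5 deg 0.1
(np.float64(-50.492466376194486), np.float64(23.742621398390767), 4, 81) shift [0.001, 0.001, 0.16] turn [0.0002, -0.0004, -0.0004] mm 40 q6 -1.46 deg 0.1
(np.float64(-10.984932752388971), np.float64(17.48524279678153), 4, 81) shift [0.0, 0.0, 0.32] turn [0.0002, -0.0004, -0.0004] mm 80 q6 -1.38 deg 0.1
(np.float64(12.719587421894332), np.float64(13.73081563581599), 4, 81) shift [0.0, 0.0, 0.416] turn [0.0002, -0.0004, -0.0004] mm 104 q6 -1.33 deg 0.1
(np.float64(38.39948427736792), np.float64(9.663519544769986), 4, 81) shift [0.0, 0.0, 0.52] turn [0.0002, -0.0004, -0.0004] mm 130 q6 -1.28 deg 0.1
```

View pics/s2z.png

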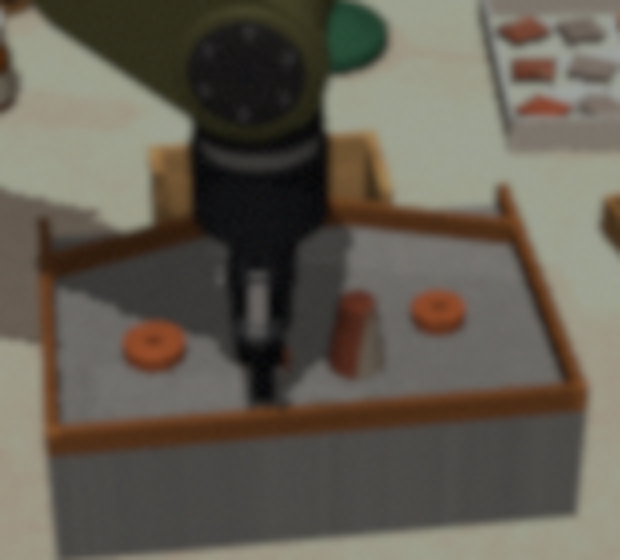

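```bash
python3 - <<'E'
from h import *
w=lambda x,y,z:np.r_[T["R"]@np.array([x,y])/1e3+T["t"],.08+z/1e3]
for q in[(-90,30,6),(-54,24,6),(-54,30,6)]: print(q,((proj("side",w(*q))-[235,170])*4).round())
E
```

```text
(-90, 30, 6) [[269. 396.]]
(-54, 24, 6) [[272. 357.]]
(-54, 30, 6) [[262. 358.]]
```

Emit:
{"fn": "arm_command", "kwargs": {
  "targets": [
    [[0,0,0.04,0,0,0,0],[0,0,0.08,0,0,0,0],[0,0,0.13,0,0,0,0],[0,0,0.18,0,0,0,0],[0,0,0.23,0,0,0,0],[0,0,0.28,0,0,0,0],[0,0,0.33,0,0,0,0],[0,0,0.36,0,0,0,0]]
  ]
}}

```text
t: 6.0
ee_pos: [0.506, -0.0247, 0.2574]
tool_rot: [-1.014, 1.324, 1.014]
force: [-0.0, 0.4, -0.2]
opening: -0.0002
```

```bash
python3 - <<'E'
from h import *
where(); look("3",("top","side"))
p=cv2.imread("pics/side3.png");p=p[170:310,235:390]; cv2.imwrite("pics/s3z.png",cv2.resize(p,None,fx=4,fy=4,interpolation=cv2.INTER_CUBIC)[:600])
w=lambda x,y,z:np.r_[T["R"]@np.array([x,y])/1e3+T["t"],.08+z/1e3]
for q in[(0,15,6),(30,12,6)]: print(q,((proj("side",w(*q))-[235,170])*4).round())
E
```

```text
t 6.0 tray [-0.2 15.7] tip z 4.0 op -0.0002446863838486016 F [-0.   0.4 -0.2] ydir 81.1 q [-0.12  0.38  1.79 -0.    0.97 -1.43]
blob tray mm [-22.6 -90.4] d 22.6
(0, 15, 6) [[277. 303.]]
(30, 12, 6) [[276. 274.]]
```

View pics/s3z.png

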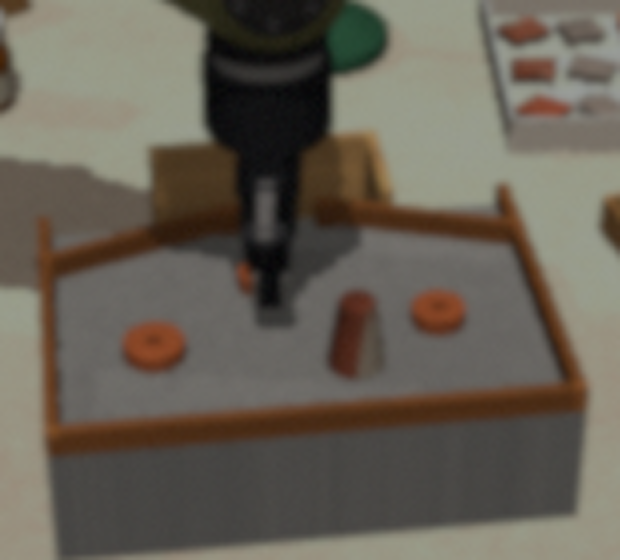

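View pics/c3.png

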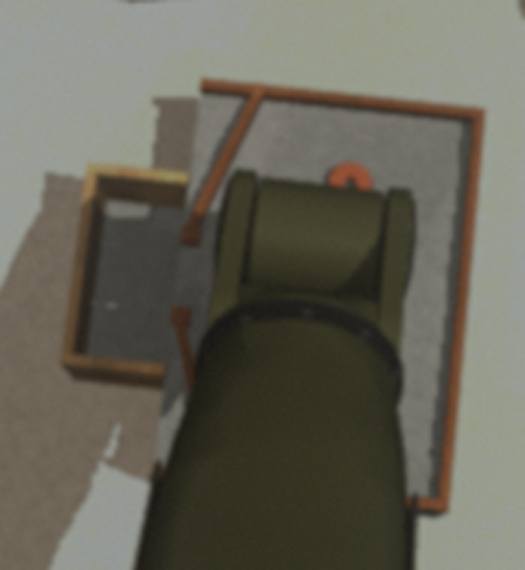

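Emit:
{"fn": "arm_command", "kwargs": {
  "targets": [
    [[0,0,-0.05,0,0,0,0],[-0.1,0,-0.14,0,0,0,0],[-0.24,0,-0.14,0,0,0,0],[-0.26,0,-0.14,0,0,0,0]]
  ]
}}

```text
t: 6.6
ee_pos: [0.497, -0.0598, 0.3245]
tool_rot: [-1.015, 1.322, 1.011]
force: [0.2, -0.4, -0.7]
opening: 0.0001
```

```bash
cat >> h.py <<'E'
def sidelook(tag):
    p,_=manip.camera("side"); z=p[170:310,235:390]; cv2.imwrite(f"pics/s{tag}z.png",cv2.resize(z,None,fx=4,fy=4,interpolation=cv2.INTER_CUBIC))
    for b in blobs("side",p):
        q=(b[0]-T["t"])@T["R"]*1e3+[5.2,-5.7]
        if abs(q[0])<200 and abs(q[1])<150: print("side blob tray mm",q.round(1),"d",round(b[1]*1e3,1),round(b[2]*1e3,1),"crop px",((b[3]-[235,170])*4).round())
E
python3 - <<'E'
from h import *
where(); sidelook("4")
E
```

```text
t 6.6 tray [-36.1  21. ] tip z 71.1 op 7.789195017153426e-05 F [ 0.2 -0.4 -0.7] ydir 81.0 q [-0.19  0.27  1.75 -0.    1.11 -1.5 ]
side blob tray mm [-34.7  87.8] d 39.3 45.0 crop px [152. 344.]
side blob tray mm [-23.2 -84.3] d 35.3 41.6 crop px [436. 310.]
```

View pics/s4z.png

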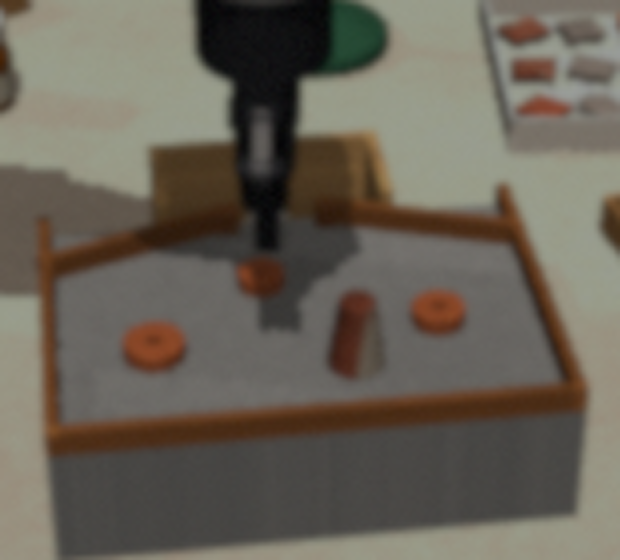

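```bash
sed -i 's/h\[...,2\]>85/h[...,2]>VT/; s/^def blobs/VT=85\ndef blobs/' h.py; python3 - <<'E'
import h
from h import *
h.VT=45
p,_=manip.camera("side")
for b in blobs("side",p):
    q=(b[0]-T["t"])@T["R"]*1e3+[5.2,-5.7]
    if abs(q[0])<150 and abs(q[1])<150: print(q.round(1),b[1]*1e3,((b[3]-[235,170])*4).round())
E
```

```text
[-34.9  87.8] 39.47944612869894 [152. 344.]
[-35.5 -29. ] 35.85623081405146 [349. 331.]
[-23.4 -84.2] 35.38928198680117 [437. 310.]
[27.4 17.7] 32.5550357681742 [259. 275.]
```

```bash
python3 - <<'E'
from h import *
plan([(0,29.5,60,-25),(0,29.5,30,-25),(0,29.5,4,-25)])
E
```

```text
(0, 29.5, 60, -25) shift [0.037, 0.055, 0.135] turn [0.5891, -0.0005, 0.0002] mm 38 q6 0.5 deg 106.0
(0, 29.5, 30, -25) shift [0.157, 0.055, 0.136] turn [0.5891, -0.0005, 0.0002] mm 54 q6 0.5 deg 106.0
(0, 29.5, 4, -25) shift [0.261, 0.055, 0.136] turn [0.5891, -0.0005, 0.0002] mm 75 q6 0.5 deg 106.0
```

Emit:
{"fn": "arm_command", "kwargs": {
  "targets": [
    [[0.04,0.055,0.135,0.589,0,0,0.14],[0.04,0.055,0.135,0.589,0,0,0.14],[0.04,0.055,0.135,0.589,0,0,0.14],[0.04,0.055,0.135,0.589,0,0,0.14],[0.04,0.055,0.135,0.589,0,0,0.14],[0.04,0.055,0.135,0.589,0,0,0.14],[0.04,0.055,0.135,0.589,0,0,0.14],[0.04,0.055,0.135,0.589,0,0,0.14]]
  ]
}}

```text
t: 7.7
ee_pos: [0.492, -0.0233, 0.3112]
tool_rot: [0.154, 1.568, -0.156]
force: [0.4, -0.6, 0.2]
opening: 0.012
```

```bash
python3 - <<'E'
from h import *
where()
plan([(0,29.5,60,-25),(0,29.5,30,-25),(0,29.5,4,-25)])
E
```

```text
t 7.7 tray [-0.3 29.8] tip z 57.8 op 0.011983691740479556 F [ 0.4 -0.6  0.2] ydir -5.2 q [-0.12  0.28  1.78 -0.    1.08  0.08]
(0, 29.5, 60, -25) shift [-0.009, 0.001, 0.001] turn [0.1099, -0.0009, 0.0006] mm 2 q6 0.5 deg 19.8
(0, 29.5, 30, -25) shift [0.111, 0.002, 0.001] turn [0.1099, -0.0009, 0.0006] mm 28 q6 0.5 deg 19.8
(0, 29.5, 4, -25) shift [0.215, 0.002, 0.002] turn [0.1099, -0.0009, 0.0006] mm 54 q6 0.5 deg 19.8
```

Emit:
{"fn": "arm_command", "kwargs": {
  "targets": [
    [[0,0,0,0.06,0,0,0.14],[0.03,0.002,0.001,0.11,0,0,0.14],[0.12,0.002,0.001,0.11,0,0,0.14],[0.18,0.002,0.001,0.11,0,0,0.14],[0.21,0.002,0.002,0.11,0,0,0.14],[0.215,0.002,0.002,0.11,0,0,0.14]]
  ]
}}

```text
t: 8.45
ee_pos: [0.4924, -0.023, 0.257]
tool_rot: [0.424, 1.532, -0.427]
force: [-0.4, -0.1, -0.1]
opening: 0.0118
```

```bash
python3 - <<'E'
from h import *
where(); sidelook("5")
plan([(32.5,14.2,4,-25)])
E
```

```text
t 8.45 tray [ 0.  29.4] tip z 3.6 op 0.011782116029100587 F [-0.4 -0.1 -0.1] ydir -25.0 q [-0.12  0.36  1.82 -0.    0.96  0.42]
side blob tray mm [-34.8  87.8] d 39.4 45.1 crop px [152. 344.]
side blob tray mm [-23.3 -84.2] d 35.4 41.7 crop px [437. 310.]
(32.5, 14.2, 4, -25) shift [-0.001, 0.143, 0.0] turn [-0.0001, -0.0008, 0.0007] mm 36 q6 0.56 deg 0.2
```

View pics/s5z.png

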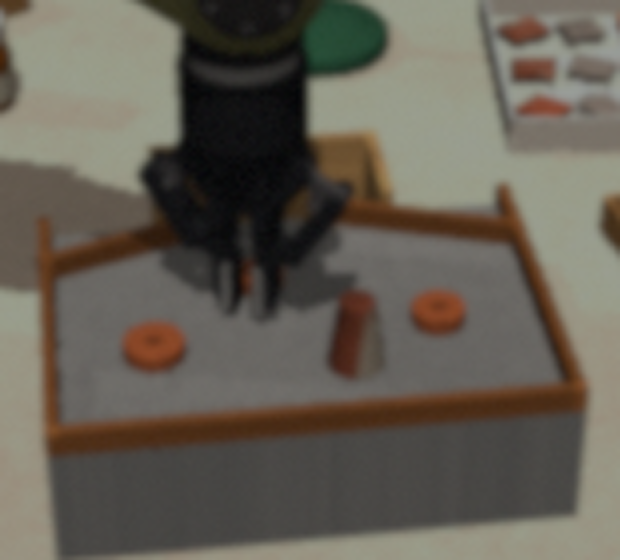

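Emit:
{"fn": "arm_command", "kwargs": {
  "targets": [
    [[0,0.03,0,0,0,0,0.14],[0,0.06,0,0,0,0,0.14],[0,0.09,0,0,0,0,0.14],[0,0.12,0,0,0,0,0.14],[0,0.14,0,0,0,0,0.14],[0,0.12,0,0,0,0,0.14],[-0.1,0.06,0,0,0,0,0.14],[-0.24,0,0,0,0,0,0.14]]
  ]
}}

```text
t: 9.5
ee_pos: [0.4921, -0.0236, 0.3173]
tool_rot: [0.424, 1.534, -0.427]
force: [0.2, -0.4, 0.4]
opening: 0.0118
```

```bash
python3 - <<'E'
import h
from h import *
h.VT=45
where(); sidelook("6")
E
```

```text
t 9.5 tray [-0.6 29.7] tip z 63.9 op 0.011758766899125462 F [ 0.2 -0.4  0.4] ydir -25.0 q [-0.12  0.27  1.78 -0.    1.1   0.42]
side blob tray mm [-34.8  87.8] d 39.5 45.5 crop px [152. 344.]
side blob tray mm [-35.4 -29. ] d 36.0 79.0 crop px [349. 331.]
side blob tray mm [-23.4 -84.1] d 35.4 41.7 crop px [436. 310.]
side blob tray mm [54.   3.5] d 32.3 40.0 crop px [277. 249.]
```

View pics/s6z.png

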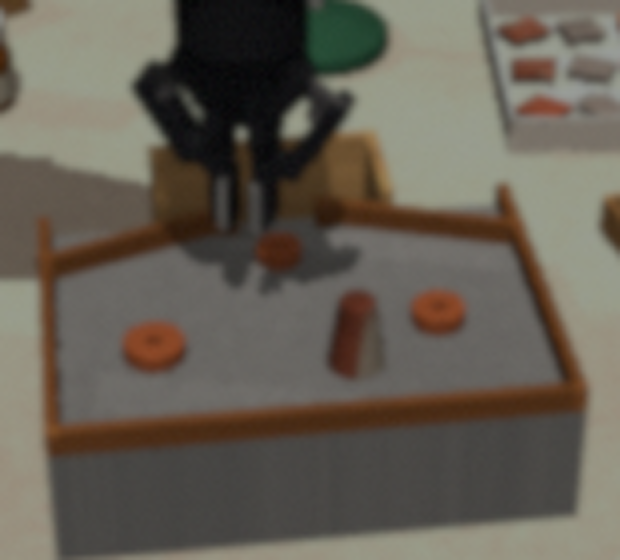

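```bash
python3 - <<'E'
from h import *
uv=np.array([(210,237),(199,317)])/3.6+[235,165]-.36
print((ray("top",uv,.096)[:,:2]-T["t"])@T["R"]*1e3)
plan([(24,4.5,60,-3),(24,4.5,4,-3)])
E
```

```text
[[ 92.38472299 -24.79615399]
 [ 93.09376208  26.69950793]]
(24, 4.5, 60, -3) shift [0.035, 0.135, 0.047] turn [-0.1225, 0.0005, 0.0004] mm 37 q6 0.16 deg 22.1
(24, 4.5, 4, -3) shift [0.259, 0.135, 0.046] turn [-0.1225, 0.0005, 0.0004] mm 74 q6 0.16 deg 22.1
```

Emit:
{"fn": "arm_command", "kwargs": {
  "targets": [
    [[0,0.06,0.03,-0.06,0,0,0.14],[0.04,0.13,0.046,-0.12,0,0,0.14],[0.08,0.135,0.046,-0.122,0,0,0.14],[0.17,0.135,0.046,-0.122,0,0,0.14],[0.23,0.135,0.046,-0.122,0,0,0.14],[0.255,0.135,0.046,-0.122,0,0,0.14],[0.259,0.135,0.046,-0.122,0,0,0.14]]
  ]
}}

```text
t: 10.42
ee_pos: [0.5196, -0.002, 0.2574]
tool_rot: [0.125, 1.566, -0.128]
force: [-0.2, -0.3, -0.3]
opening: 0.0117
```

```bash
python3 - <<'E'
from h import *
where(); sidelook("7")
plan([(55,3,4,-3),(85,1.3,4,-3)])
E
```

```text
t 10.425 tray [23.8  4.6] tip z 4.0 op 0.011695688490935004 F [-0.2 -0.3 -0.3] ydir -3.2 q [-0.07  0.41  1.75 -0.    0.98  0.09]
side blob tray mm [-34.7  87.9] d 39.3 45.1 crop px [152. 344.]
side blob tray mm [-23.2 -84.3] d 35.3 41.7 crop px [437. 310.]
(55, 3, 4, -3) shift [0.001, 0.125, -0.001] turn [-0.0008, 0.0005, 0.0004] mm 31 q6 0.21 deg 0.2
(85, 1.3, 4, -3) shift [0.001, 0.245, -0.0] turn [-0.0008, 0.0005, 0.0004] mm 61 q6 0.27 deg 0.2
```

View pics/s7z.png

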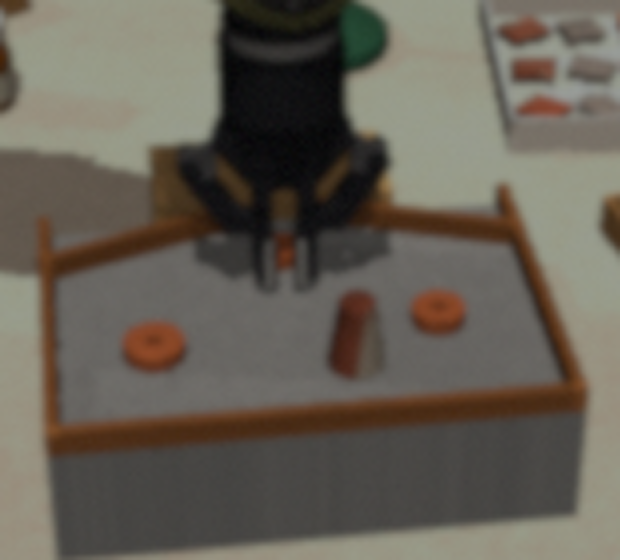

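Emit:
{"fn": "arm_command", "kwargs": {
  "targets": [
    [[0,0.04,0,0,0,0,0.14],[0,0.08,0,0,0,0,0.14],[0,0.12,0,0,0,0,0.14],[0,0.16,0,0,0,0,0.14],[0,0.2,0,0,0,0,0.14],[0,0.23,0,0,0,0,0.14],[0,0.25,0,0,0,0,0.14],[0,0.25,0,0,0,0,0.14]]
  ]
}}

```text
t: 11.48
ee_pos: [0.5297, 0.06, 0.2575]
tool_rot: [0.125, 1.566, -0.127]
force: [1.3, 0.5, 0.0]
opening: 0.0121
```

```bash
python3 - <<'E'
from h import *
where()
# next: whorl3 start
d=np.array([40+34.,0-88]);d/=np.linalg.norm(d);a=np.degrees(np.arctan2(d[1],d[0]));print(a)
p=np.array([-34,88.]);print(p-d*(11+18.2),p-d*(11+18.2+4.5))
s=p-d*33.7
plan([(60,2,4,-3),(60,2,60,-3),(*s,60,a)])
E
```

```text
t 11.475 tray [86.5  1.1] tip z 4.1 op 0.012123966411484841 F [1.3 0.5 0. ] ydir -3.1 q [ 0.04  0.43  1.71 -0.    1.    0.21]
-49.939215542126206
[-52.79311813 110.34857291] [-55.68931784 113.7927023 ]
(60, 2, 4, -3) shift [0.001, -0.106, 0.002] turn [-0.0006, 0.0005, 0.0004] mm 26 q6 0.22 deg 0.2
(60, 2, 60, -3) shift [-0.223, -0.106, 0.003] turn [-0.0006, 0.0005, 0.0004] mm 62 q6 0.22 deg 0.2
(np.float64(-55.68931783898992), np.float64(113.79270229501503), 60, np.float64(-49.939215542126206)) shift [-0.223, -0.593, -0.419] turn [0.2601, 0.0006, 0.0002] mm 190 q6 0.81 deg 46.8
```

Emit:
{"fn": "arm_command", "kwargs": {
  "targets": [
    [[0,-0.1,0,0,0,0,0.14],[-0.12,-0.12,0,0,0,0,0.14],[-0.24,-0.2,-0.05,0.05,0,0,0.14],[-0.24,-0.4,-0.2,0.11,0,0,0.14],[-0.24,-0.593,-0.42,0.17,0,0,0.14],[-0.24,-0.593,-0.42,0.23,0,0,0.14],[-0.24,-0.593,-0.42,0.26,0,0,0.14],[-0.24,-0.593,-0.42,0.26,0,0,0.14]]
  ]
}}

```text
t: 12.48
ee_pos: [0.4021, -0.0697, 0.3177]
tool_rot: [0.761, 1.431, -0.762]
force: [0.6, 0.7, 0.1]
opening: 0.0123
```

```bash
python3 - <<'E'
from h import *
where();look("8");sidelook("8")
s=(-55.7,113.8);plan([(*s,30,-50),(*s,4,-50)])
E
```

```text
t 12.475 tray [-56.  114.2] tip z 64.3 op 0.012308705773564625 F [0.6 0.7 0.1] ydir -49.9 q [-0.26  0.09  2.   -0.    1.06  0.72]
blob tray mm [128.1   8.3] d 17.8
blob tray mm [-22.6 -84.4] d 31.2
side blob tray mm [-44.   88.3] d 28.1 32.0 crop px [152. 353.]
side blob tray mm [-23.3 -84.2] d 35.3 41.5 crop px [436. 310.]
(-55.7, 113.8, 30, -50) shift [0.137, 0.001, 0.0] turn [0.0012, 0.0007, -0.0] mm 34 q6 0.81 deg 0.3
(-55.7, 113.8, 4, -50) shift [0.241, 0.001, -0.0] turn [0.0012, 0.0007, -0.0] mm 60 q6 0.81 deg 0.3
```

View pics/s8z.png

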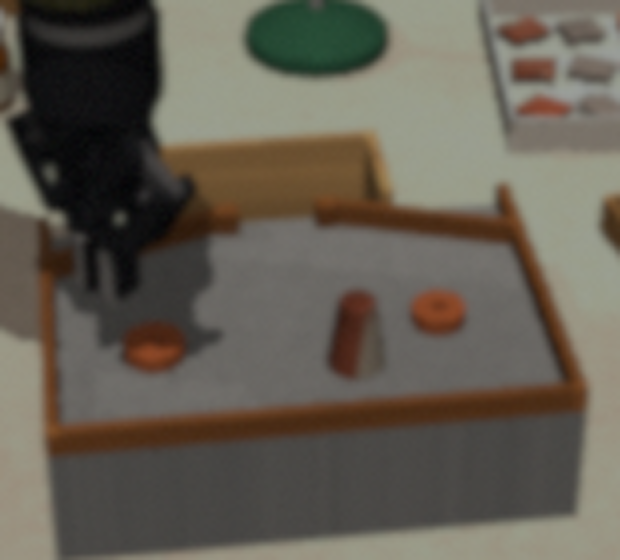

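View pics/c8.png

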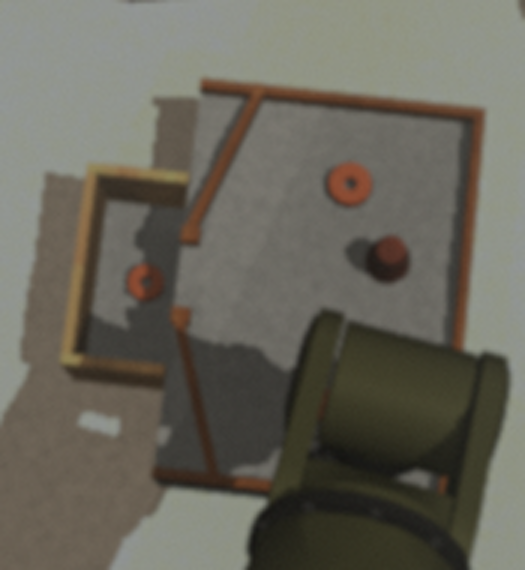

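Emit:
{"fn": "arm_command", "kwargs": {
  "targets": [
    [[0.08,0,0,0,0,0,0.14],[0.16,0,0,0,0,0,0.14],[0.21,0,0,0,0,0,0.14],[0.235,0,0,0,0,0,0.14],[0.241,0,0,0,0,0,0.14]]
  ]
}}

```text
t: 13.2
ee_pos: [0.4025, -0.0696, 0.2573]
tool_rot: [0.759, 1.432, -0.76]
force: [0.3, 1.2, 0.2]
opening: 0.0121
```

```bash
python3 - <<'E'
from h import *
where();sidelook("9")
plan([(21,21.5,4,-50)])
E
```

```text
t 13.2 tray [-55.9 113.9] tip z 3.9 op 0.012113776187136925 F [0.3 1.2 0.2] ydir -49.8 q [-0.26  0.19  2.05 -0.    0.9   0.71]
side blob tray mm [-23.3 -84.2] d 35.4 41.7 crop px [436. 310.]
(21, 21.5, 4, -50) shift [0.0, 0.481, 0.004] turn [0.0014, 0.0007, -0.0001] mm 120 q6 0.97 deg 0.3
```

View pics/s9z.png

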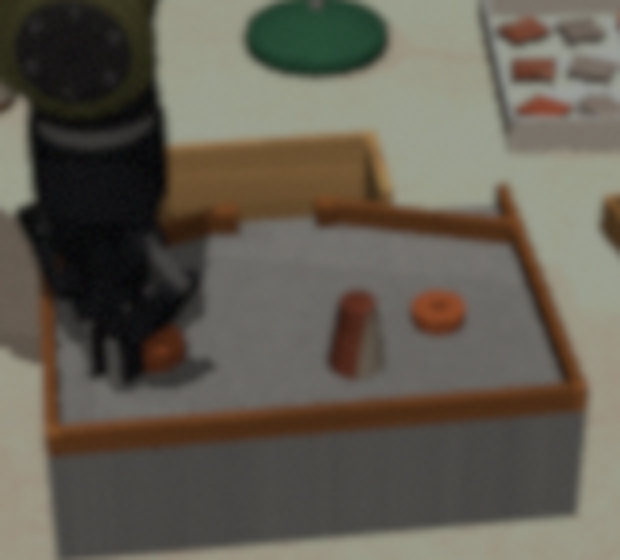

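Emit:
{"fn": "arm_command", "kwargs": {
  "targets": [
    [[0,0.05,0,0,0,0,0.14],[0,0.11,0,0,0,0,0.14],[0,0.17,0.001,0,0,0,0.14],[0,0.23,0.002,0,0,0,0.14],[0,0.29,0.002,0,0,0,0.14],[0,0.35,0.003,0,0,0,0.14],[0,0.41,0.003,0,0,0,0.14],[0,0.46,0.004,0,0,0,0.14]]
  ]
}}

```text
t: 14.25
ee_pos: [0.499, -0.0053, 0.2574]
tool_rot: [0.759, 1.432, -0.76]
force: [0.3, -0.7, 0.6]
opening: 0.012
```

Emit:
{"fn": "arm_command", "kwargs": {
  "targets": [
    [[0,0.02,0,0,0,0,0.14],[0,-0.04,0,0,0,0,0.14],[-0.1,-0.12,0,-0.05,0,0,0.14],[-0.25,-0.16,0,-0.1,0,0,0.14],[-0.25,-0.16,0,-0.16,0,0,0.14]]
  ]
}}

```text
t: 14.88
ee_pos: [0.4649, -0.0286, 0.3223]
tool_rot: [0.366, 1.534, -0.368]
force: [-0.2, 0.4, 0.2]
opening: 0.012
```

```bash
python3 - <<'E'
import h
from h import *
h.VT=45
where();sidelook("10")
E
```

```text
t 14.875 tray [-8.5 56.2] tip z 68.9 op 0.012008784328469429 F [-0.2  0.4  0.2] ydir -20.7 q [-0.14  0.2   1.85 -0.    1.09  0.33]
side blob tray mm [-35.5 -29.1] d 36.1 79.7 crop px [349. 331.]
side blob tray mm [-23.4 -84.2] d 35.4 41.5 crop px [436. 310.]
side blob tray mm [39.9 -2.8] d 38.7 45.2 crop px [290. 261.]
```

View pics/s10z.png

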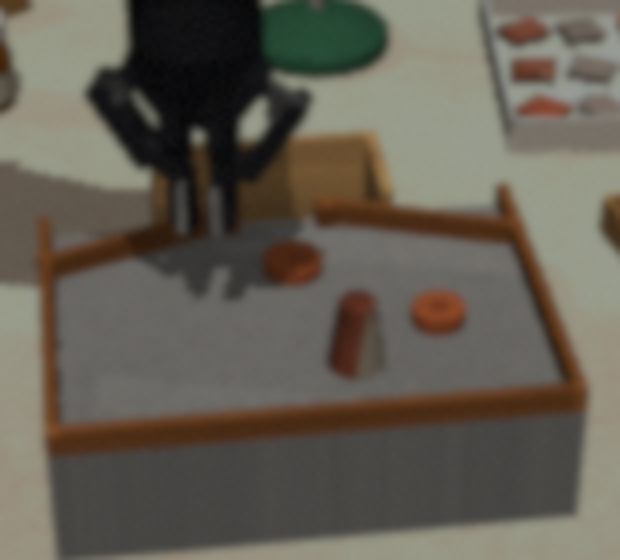

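```bash
python3 - <<'E'
from h import *
plan([(5,-4.3,65,3),(5,-4.3,4,3)])
E
```

```text
(5, -4.3, 65, 3) shift [0.012, 0.133, 0.209] turn [-0.1286, 0.0013, 0.0003] mm 62 q6 0.01 deg 23.2
(5, -4.3, 4, 3) shift [0.256, 0.134, 0.208] turn [-0.1286, 0.0013, 0.0003] mm 89 q6 0.01 deg 23.2
```

Emit:
{"fn": "arm_command", "kwargs": {
  "targets": [
    [[0.01,0.05,0.1,-0.05,0,0,0.14],[0.01,0.134,0.209,-0.1,0,0,0.14],[0.05,0.134,0.209,-0.129,0,0,0.14],[0.15,0.134,0.209,-0.129,0,0,0.14],[0.22,0.134,0.209,-0.129,0,0,0.14],[0.25,0.134,0.209,-0.129,0,0,0.14],[0.256,0.134,0.209,-0.129,0,0,0.14]]
  ]
}}

```text
t: 15.8
ee_pos: [0.5267, -0.0218, 0.2572]
tool_rot: [0.041, 1.567, -0.044]
force: [-0.1, 0.3, 0.4]
opening: 0.0119
```

```bash
python3 - <<'E'
from h import *
where();sidelook("11")
plan([(50,-1.9,4,3),(84,0,4,3)])
E
```

```text
t 15.8 tray [ 4.9 -4.5] tip z 3.8 op 0.011867751542741911 F [-0.1  0.3  0.4] ydir 3.0 q [-0.11  0.42  1.73 -0.    0.99 -0.06]
side blob tray mm [-23.2 -84.3] d 35.3 41.4 crop px [437. 310.]
(50, -1.9, 4, 3) shift [-0.0, 0.181, -0.001] turn [0.0002, 0.0013, 0.0006] mm 45 q6 0.1 deg 0.3
(84, 0, 4, 3) shift [-0.0, 0.317, -0.002] turn [0.0002, 0.0013, 0.0006] mm 79 q6 0.16 deg 0.3
```

View pics/s11z.png

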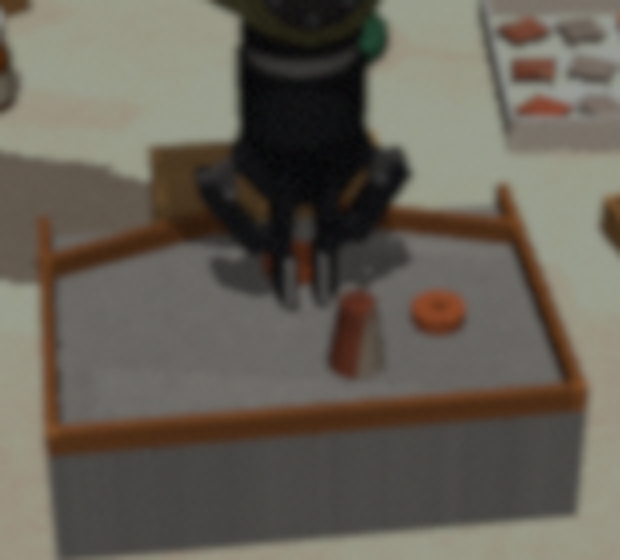

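Emit:
{"fn": "arm_command", "kwargs": {
  "targets": [
    [[0,0.03,0,0,0,0,0.14],[0,0.07,0,0,0,0,0.14],[0,0.11,0,0,0,0,0.14],[0,0.15,0,0,0,0,0.14],[0,0.18,0,0,0,0,0.14],[0,0.18,0,0,0,0,0.14]]
  ]
}}

```text
t: 16.6
ee_pos: [0.5292, 0.0238, 0.2573]
tool_rot: [0.04, 1.567, -0.043]
force: [0.6, -0.8, 0.0]
opening: 0.0117
```

```bash
python3 - <<'E'
from h import *
where();sidelook("12");look("12")
plan([(84,0,4,3)])
E
```

```text
t 16.6 tray [50.4 -2.2] tip z 3.9 op 0.0116975237334934 F [ 0.6 -0.8  0. ] ydir 3.1 q [-0.02  0.43  1.72 -0.    0.99  0.03]
side blob tray mm [-23.3 -84.3] d 35.3 41.6 crop px [437. 310.]
blob tray mm [-59.8 -37.2] d 15.8
blob tray mm [-23.9 -84.6] d 29.8
(84, 0, 4, 3) shift [-0.001, 0.137, -0.002] turn [0.0002, 0.0012, 0.0006] mm 34 q6 0.16 deg 0.2
```

View pics/s12z.png

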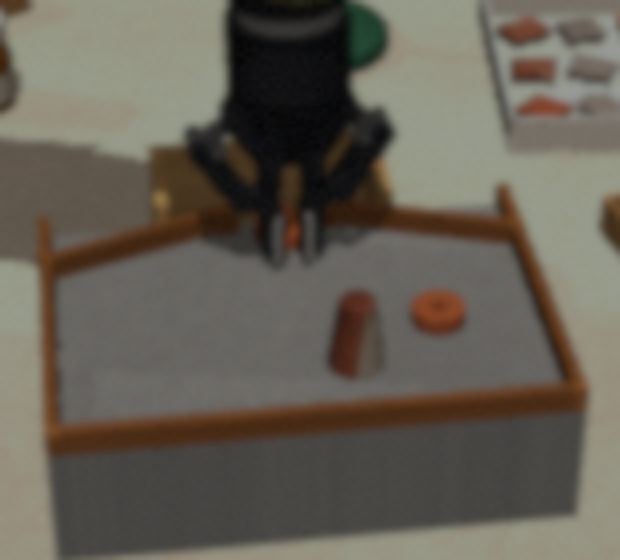

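View pics/c12.png

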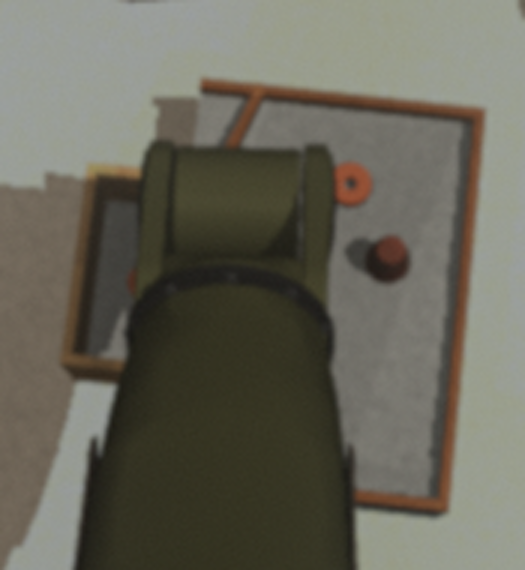

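Centred between the fingers at the gap mouth (292,232). Push it through, then back off and rise.

Emit:
{"fn": "arm_command", "kwargs": {
  "targets": [
    [[0,0.03,0,0,0,0,0.14],[0,0.06,0,0,0,0,0.14],[0,0.09,0,0,0,0,0.14],[0,0.115,0,0,0,0,0.14],[0,0.135,0,0,0,0,0.14],[0,0.137,0,0,0,0,0.14]]
  ]
}}

```text
t: 17.45
ee_pos: [0.531, 0.0577, 0.2572]
tool_rot: [0.04, 1.567, -0.043]
force: [-0.1, -0.9, -0.2]
opening: 0.0122
```

```bash
python3 - <<'E'
from h import *
where()
p=np.array([-23,-84.5]);d=np.array([40.,0])-p;L=np.linalg.norm(d);d/=L;a=np.degrees(np.arctan2(d[1],d[0]));s=p-d*(11+16+5);print(a,L,s)
plan([(60,0,4,3),(60,-20,65,3),(*s,65,a),(*s,4,a)])
E
```

```text
t 17.45 tray [84.4 -0.3] tip z 3.8 op 0.012216258460184093 F [-0.1 -0.9 -0.2] ydir 3.1 q [ 0.04  0.44  1.71 -0.    0.99  0.09]
53.293182880118195 105.40042694410683 [ -42.12705725 -110.15454504]
(60, 0, 4, 3) shift [-0.001, -0.097, -0.007] turn [0.0003, 0.0012, 0.0006] mm 24 q6 0.12 deg 0.2
(60, -20, 65, 3) shift [-0.244, -0.102, 0.074] turn [0.0003, 0.0012, 0.0006] mm 69 q6 0.11 deg 0.2
(np.float64(-42.12705724682759), np.float64(-110.1545450374116), 65, np.float64(53.293182880118195)) shift [-0.242, -0.529, 0.412] turn [-0.2791, 0.0008, 0.0011] mm 178 q6 -0.95 deg 50.2
(np.float64(-42.12705724682759), np.float64(-110.1545450374116), 4, np.float64(53.293182880118195)) shift [0.002, -0.529, 0.412] turn [-0.2791, 0.0008, 0.0011] mm 167 q6 -0.95 deg 50.2
```

Emit:
{"fn": "arm_command", "kwargs": {
  "targets": [
    [[0,-0.09,0,0,0,0,0.14],[-0.12,-0.11,0.02,0,0,0,0.14],[-0.25,-0.16,0.1,-0.05,0,0,0.14],[-0.25,-0.34,0.26,-0.1,0,0,0.14],[-0.25,-0.5,0.4,-0.15,0,0,0.14],[-0.25,-0.53,0.41,-0.2,0,0,0.14],[-0.25,-0.53,0.41,-0.232,0,0,0.14],[-0.25,-0.53,0.41,-0.232,0,0,0.14]]
  ]
}}

```text
t: 18.45
ee_pos: [0.6261, -0.0802, 0.3202]
tool_rot: [-0.531, 1.503, 0.526]
force: [-0.5, 0.9, -0.2]
opening: 0.0119
```

```bash
python3 - <<'E'
from h import *
where();look("13");sidelook("13")
plan([(-45.6,-107,30,45),(-45.6,-107,5.5,45)])
E
```

```text
t 18.45 tray [ -42.7 -109.5] tip z 66.8 op 0.011949472277749684 F [-0.5  0.9 -0.2] ydir 44.8 q [-0.19  0.55  1.36 -0.    1.22 -0.86]
side blob tray mm [-25.8 -83.4] d 32.8 39.3 crop px [436. 312.]
(-45.6, -107, 30, 45) shift [0.148, -0.002, -0.016] turn [-0.0017, 0.0005, 0.0012] mm 37 q6 -0.81 deg 0.4
(-45.6, -107, 5.5, 45) shift [0.246, -0.001, -0.017] turn [-0.0017, 0.0005, 0.0012] mm 62 q6 -0.81 deg 0.4
```

View pics/c13.png

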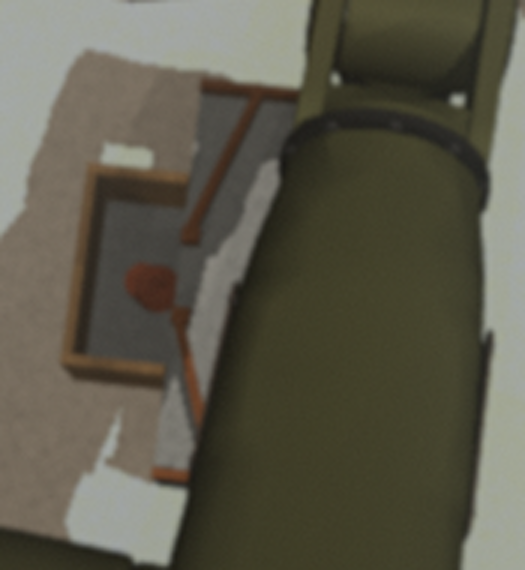

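View pics/s13z.png

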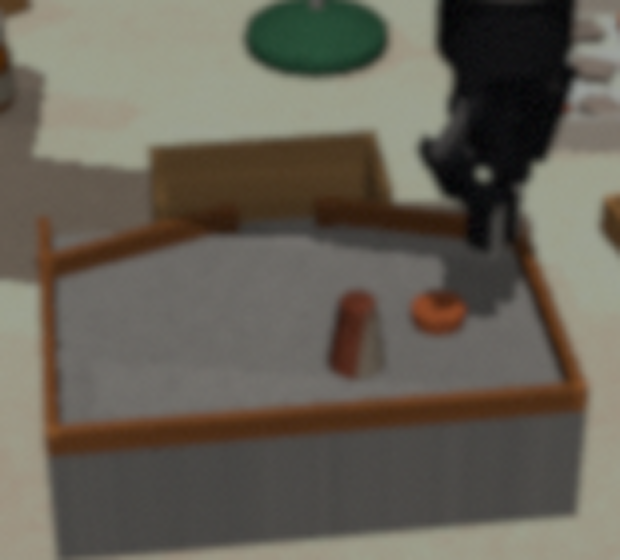

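Emit:
{"fn": "arm_command", "kwargs": {
  "targets": [
    [[0.07,-0.001,-0.017,0,0,0,0.14],[0.15,-0.001,-0.017,0,0,0,0.14],[0.21,-0.001,-0.017,0,0,0,0.14],[0.24,-0.001,-0.017,0,0,0,0.14],[0.246,-0.001,-0.017,0,0,0,0.14]]
  ]
}}

```text
t: 19.18
ee_pos: [0.6232, -0.0828, 0.2583]
tool_rot: [-0.529, 1.504, 0.525]
force: [-0.4, 0.5, -0.7]
opening: 0.0118
```

```bash
python3 - <<'E'
from h import *
where();sidelook("14")
k=70*.7071
plan([(-45.6+k,-107+k,5.5,45)])
E
```

```text
t 19.175 tray [ -45.6 -106.9] tip z 4.9 op 0.011761170194840787 F [-0.4  0.5 -0.7] ydir 44.7 q [-0.19  0.62  1.42 -0.    1.1  -0.86]
side blob tray mm [-16.1 -78.4] d 20.6 32.0 crop px [425. 304.]
(3.8969999999999985, -57.503, 5.5, 45) shift [-0.002, 0.28, -0.001] turn [-0.0018, 0.0005, 0.0012] mm 70 q6 -0.73 deg 0.4
```

View pics/s14z.png

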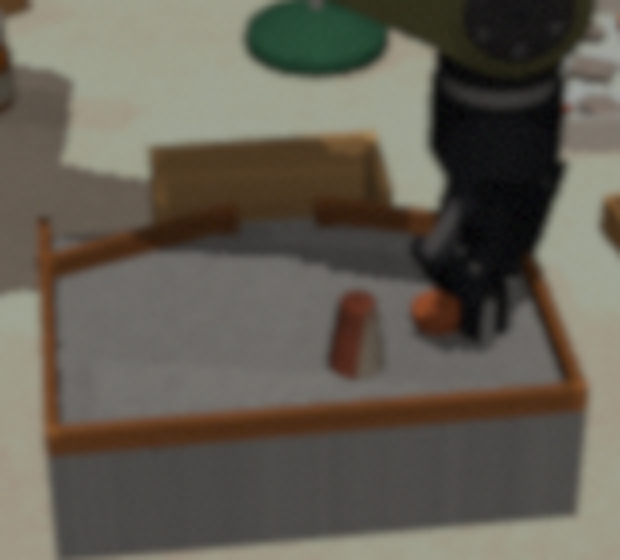

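Emit:
{"fn": "arm_command", "kwargs": {
  "targets": [
    [[0,0.04,0,0,0,0,0.14],[0,0.09,0,0,0,0,0.14],[0,0.14,0,0,0,0,0.14],[0,0.19,0,0,0,0,0.14],[0,0.24,0,0,0,0,0.14],[0,0.28,0,0,0,0,0.14],[0,0.26,0,0,0,0,0.14],[0,0.2,0,0,0,0,0.14]]
  ]
}}

```text
t: 20.23
ee_pos: [0.5925, -0.0442, 0.2587]
tool_rot: [-0.53, 1.503, 0.525]
force: [-0.2, -0.0, 0.9]
opening: 0.0121
```

Emit:
{"fn": "arm_command", "kwargs": {
  "targets": [
    [[-0.08,-0.04,0,0,0,0,0.14],[-0.18,-0.1,0,-0.05,0,0,0.14],[-0.25,-0.1,0,-0.1,0,0,0.14],[-0.25,-0.1,0,-0.11,0,0,0.14]]
  ]
}}

```text
t: 20.72
ee_pos: [0.6085, -0.0646, 0.3222]
tool_rot: [-0.798, 1.417, 0.789]
force: [-0.5, -0.3, -0.7]
opening: 0.0123
```

```bash
python3 - <<'E'
import h
from h import *
h.VT=45
where();sidelook("15")
E
```

```text
t 20.725 tray [-29.1 -90.4] tip z 68.8 op 0.012310163459254097 F [-0.5 -0.3 -0.7] ydir 64.5 q [-0.17  0.51  1.43 -0.    1.2  -1.18]
side blob tray mm [ -5.9 -34.3] d 51.6 121.8 crop px [349. 308.]
```

View pics/s15z.png

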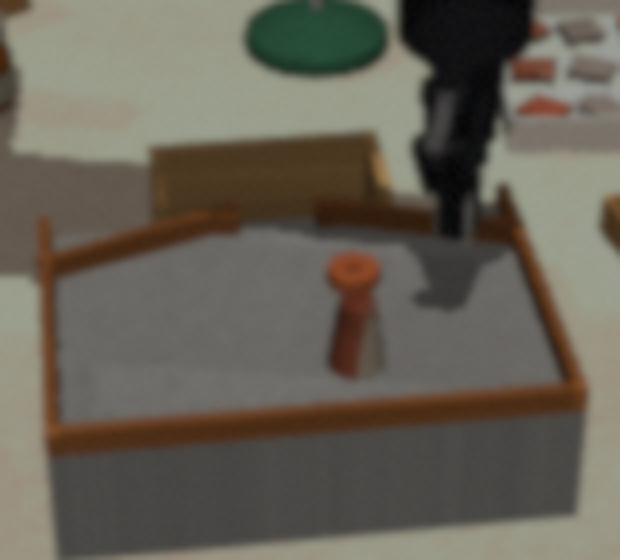

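```bash
python3 - <<'E'
from h import *
for c in [(354,272),(436,310)]:
  print((ray("side",np.array(c)/4+[235,170],.092)[0,:2]-T["t"])@T["R"]*1e3+[5.2,-5.7])
p=np.array([24,-37.]);tg=np.array([48,0.]);d=tg-p;L=np.linalg.norm(d);d/=L;a=np.degrees(np.arctan2(d[1],d[0]));s=p-d*32;print(a,L,s)
plan([(*s,60,a),(*s,4,a)])
E
```

```text
[ 22.64145672 -40.85596015]
[-23.32422124 -83.94490035]
57.03059609653788 44.10215414239989 [  6.58588464 -63.84676118]
(np.float64(6.585884636831302), np.float64(-63.84676118488508), 60, np.float64(57.03059609653788)) shift [0.03, 0.156, 0.083] turn [0.0414, 0.0002, 0.0015] mm 45 q6 -0.93 deg 7.5
(np.float64(6.585884636831302), np.float64(-63.84676118488508), 4, np.float64(57.03059609653788)) shift [0.254, 0.157, 0.083] turn [0.0414, 0.0002, 0.0015] mm 77 q6 -0.93 deg 7.5
```

```bash
python3 - <<'E'
from h import *
plan([(5.8,-66.3,60,57.5),(5.8,-66.3,4.5,57.5)])
E
```

```text
(5.8, -66.3, 60, 57.5) shift [0.03, 0.146, 0.084] turn [0.0388, 0.0002, 0.0015] mm 43 q6 -0.94 deg 7.0
(5.8, -66.3, 4.5, 57.5) shift [0.252, 0.147, 0.084] turn [0.0388, 0.0002, 0.0015] mm 76 q6 -0.94 deg 7.0
```

Emit:
{"fn": "arm_command", "kwargs": {
  "targets": [
    [[0,0.1,0.06,0.039,0,0,0.14],[0.04,0.146,0.084,0.039,0,0,0.14],[0.12,0.146,0.084,0.039,0,0,0.14],[0.2,0.146,0.084,0.039,0,0,0.14],[0.24,0.146,0.084,0.039,0,0,0.14],[0.252,0.146,0.084,0.039,0,0,0.14]]
  ]
}}

```text
t: 21.52
ee_pos: [0.5884, -0.0276, 0.257]
tool_rot: [-0.703, 1.453, 0.697]
force: [0.7, 0.5, 0.2]
opening: 0.0117
```

```bash
python3 - <<'E'
from h import *
where();sidelook("16")
plan([(32.5,-24.4,4.5,57.5)])
E
```

```text
t 21.525 tray [  5.6 -66.5] tip z 3.6 op 0.011694534754673452 F [0.7 0.5 0.2] ydir 57.5 q [-0.11  0.54  1.55 -0.    1.05 -1.01]
side blob tray mm [ 19.2 -38.3] d 36.7 66.3 crop px [352. 282.]
(32.5, -24.4, 4.5, 57.5) shift [-0.003, 0.2, 0.0] turn [-0.0001, 0.0002, 0.0013] mm 50 q6 -0.89 deg 0.2
```

View pics/s16z.png

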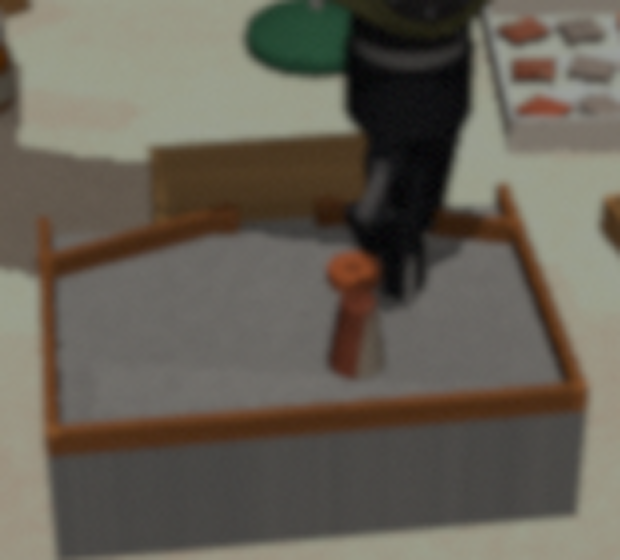

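Emit:
{"fn": "arm_command", "kwargs": {
  "targets": [
    [[0,0.03,0,0,0,0,0.14],[0,0.07,0,0,0,0,0.14],[0,0.11,0,0,0,0,0.14],[0,0.15,0,0,0,0,0.14],[0,0.18,0,0,0,0,0.14],[0,0.195,0,0,0,0,0.14],[0,0.18,0,0,0,0,0.14],[0,0.13,0,0,0,0,0.14]]
  ]
}}

```text
t: 22.58
ee_pos: [0.5635, -0.0076, 0.2572]
tool_rot: [-0.703, 1.452, 0.697]
force: [0.6, -0.3, -0.9]
opening: 0.0121
```

Emit:
{"fn": "arm_command", "kwargs": {
  "targets": [
    [[-0.06,-0.08,0,0,0,0,0.14],[-0.16,-0.12,0,0.05,0,0,0.14],[-0.25,-0.12,0,0.1,0,0,0.14],[-0.25,-0.12,0,0.16,0,0,0.14],[-0.25,-0.12,0,0.2,0,0,0.14]]
  ]
}}

```text
t: 23.2
ee_pos: [0.5874, -0.027, 0.32]
tool_rot: [-0.209, 1.557, 0.204]
force: [0.4, 0.0, 0.8]
opening: 0.0119
```

```bash
python3 - <<'E'
import h
from h import *
h.VT=45
where();sidelook("17")
E
```

```text
t 23.2 tray [  6.1 -65.4] tip z 66.6 op 0.011945686410685599 F [0.4 0.  0.8] ydir 21.2 q [-0.11  0.46  1.5  -0.    1.17 -0.37]
side blob tray mm [-35.6 -29. ] d 36.1 79.0 crop px [349. 331.]
side blob tray mm [46.3 -3.8] d 35.4 41.8 crop px [290. 255.]
```

View pics/s17z.png

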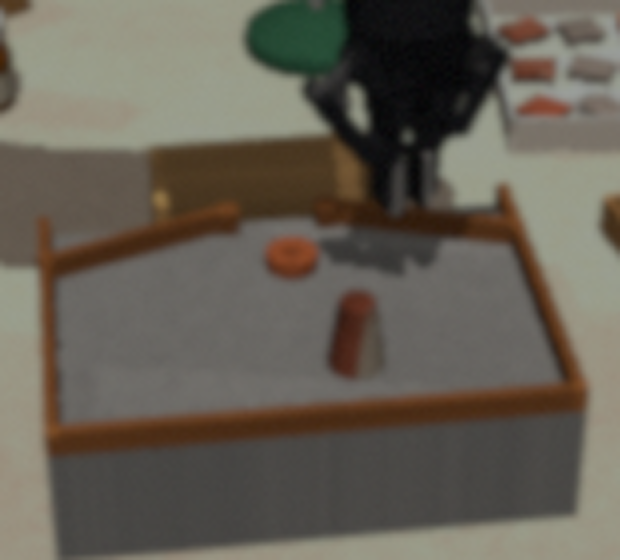

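```bash
python3 - <<'E'
from h import *
plan([(13,-6,60,4),(13,-6,4,4)])
E
```

```text
(13, -6, 60, 4) shift [0.025, 0.11, -0.212] turn [0.0937, 0.0012, 0.0009] mm 60 q6 0.01 deg 16.9
(13, -6, 4, 4) shift [0.249, 0.111, -0.213] turn [0.0937, 0.0012, 0.0009] mm 86 q6 0.01 deg 16.9
```

Emit:
{"fn": "arm_command", "kwargs": {
  "targets": [
    [[0.01,0.06,-0.11,0.05,0,0,0.14],[0.02,0.11,-0.212,0.094,0,0,0.14],[0.07,0.11,-0.212,0.094,0,0,0.14],[0.16,0.11,-0.212,0.094,0,0,0.14],[0.22,0.11,-0.212,0.094,0,0,0.14],[0.246,0.11,-0.212,0.094,0,0,0.14],[0.248,0.11,-0.212,0.094,0,0,0.14]]
  ]
}}

```text
t: 24.12
ee_pos: [0.5296, -0.0142, 0.2574]
tool_rot: [0.027, 1.567, -0.031]
force: [0.8, -0.2, -0.4]
opening: 0.0121
```

```bash
python3 - <<'E'
from h import *
where();sidelook("18")
plan([(60,-2.5,4,4),(85.5,-1,4,4)])
E
```

```text
t 24.125 tray [12.7 -6.6] tip z 4.0 op 0.012114963131790852 F [ 0.8 -0.2 -0.4] ydir 4.0 q [-0.1   0.43  1.72 -0.    0.99 -0.06]
(60, -2.5, 4, 4) shift [0.001, 0.19, -0.003] turn [-0.0001, 0.0014, 0.0007] mm 47 q6 0.1 deg 0.3
(85.5, -1, 4, 4) shift [0.001, 0.292, -0.002] turn [-0.0001, 0.0014, 0.0007] mm 73 q6 0.15 deg 0.3
```

View pics/s18z.png

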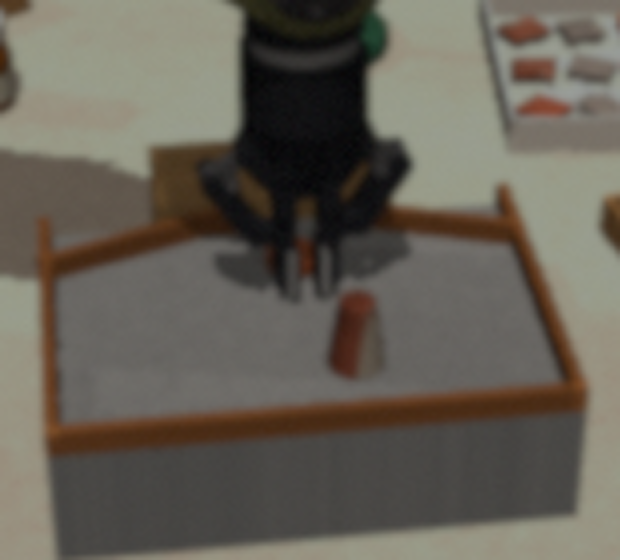

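Emit:
{"fn": "arm_command", "kwargs": {
  "targets": [
    [[0,0.03,0,0,0,0,0.14],[0,0.07,-0.001,0,0,0,0.14],[0,0.11,-0.002,0,0,0,0.14],[0,0.15,-0.003,0,0,0,0.14],[0,0.18,-0.003,0,0,0,0.14],[0,0.18,-0.003,0,0,0,0.14]]
  ]
}}

```text
t: 24.92
ee_pos: [0.5305, 0.0314, 0.2576]
tool_rot: [0.026, 1.566, -0.03]
force: [0.2, -0.9, 0.4]
opening: 0.0121
```

```bash
python3 - <<'E'
from h import *
where();sidelook("19")
plan([(85.5,-0.5,4,4)])
E
```

```text
t 24.925 tray [58.2 -2.7] tip z 4.2 op 0.012060293083069048 F [ 0.2 -0.9  0.4] ydir 4.0 q [-0.01  0.43  1.72 -0.    0.99  0.03]
(85.5, -0.5, 4, 4) shift [0.001, 0.111, -0.001] turn [0.0, 0.0014, 0.0007] mm 28 q6 0.15 deg 0.3
```

View pics/s19z.png

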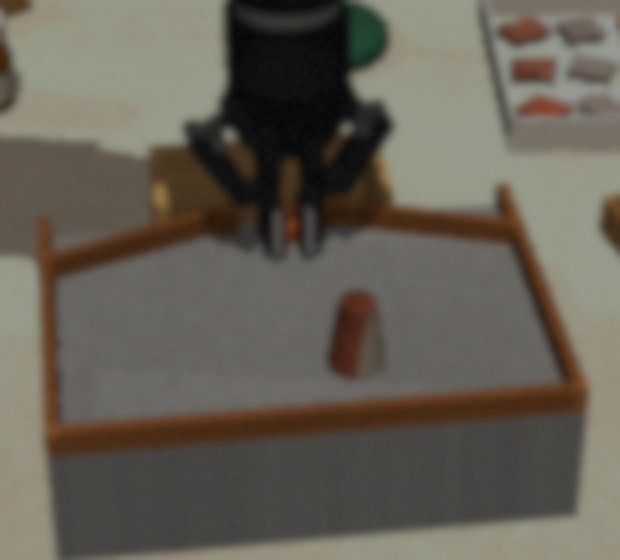

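Centred. Push it through, back off, lift, and clear the top view.

Emit:
{"fn": "arm_command", "kwargs": {
  "targets": [
    [[0,0.03,0,0,0,0,0.14],[0,0.06,0,0,0,0,0.14],[0,0.09,0,0,0,0,0.14],[0,0.105,0,0,0,0,0.14],[0,0.112,0,0,0,0,0.14],[0,0.112,0,0,0,0,0.14]]
  ]
}}

```text
t: 25.72
ee_pos: [0.5315, 0.0591, 0.2575]
tool_rot: [0.027, 1.566, -0.03]
force: [0.6, 0.1, -0.0]
opening: 0.0122
```

Emit:
{"fn": "arm_command", "kwargs": {
  "targets": [
    [[0,-0.09,0,0,0,0,0.14],[-0.15,-0.12,0,0,0,0,0.14],[-0.35,-0.12,0,0,0,0,0.14],[-0.5,-0.12,-0.2,0,0,0,0.14],[-0.5,-0.12,-0.45,0,0,0,0.14],[-0.5,-0.4,-0.6,0,0,0,0.14],[-0.5,-0.65,-0.6,0,0,0,0.14],[-0.5,-0.9,-0.6,0,0,0,0.14]]
  ]
}}

```text
t: 26.72
ee_pos: [0.3728, -0.1464, 0.383]
tool_rot: [0.026, 1.565, -0.03]
force: [0.7, 0.2, 0.7]
opening: 0.0118
```

```bash
python3 - <<'E'
from h import *
where();sidelook("20");look("20",("top","side"))
E
```

```text
t 26.725 tray [-135.4  135.3] tip z 129.6 op 0.011759012444178735 F [0.7 0.2 0.7] ydir 4.0 q [-0.47 -0.02  1.94 -0.    1.22 -0.43]
blob tray mm [117.8  12.4] d 20.1
```

View pics/c20.png

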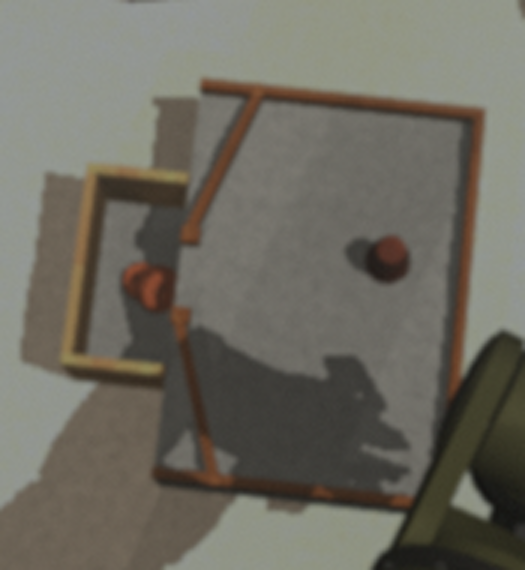

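View pics/side20.png

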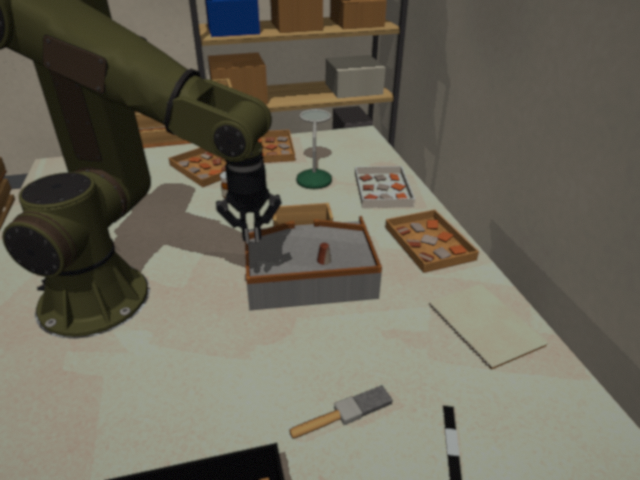

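```bash
python3 - <<'E'
from h import *
p,d=manip.camera("top")
cv2.imwrite("pics/tz.png",cv2.resize(p[200:285,245:310],None,fx=7,fy=7,interpolation=cv2.INTER_CUBIC))
c=manip.calibration("top");R=np.array(c["R"]);t=np.array(c["t"])
v,u=np.mgrid[225:262,262:296]
P=np.stack([(u-c["cx"])/c["fx"]*d[v,u],(v-c["cy"])/c["fy"]*d[v,u],d[v,u]],-1)
W=(P-t)@R
print((W[::2,::2,2]*1e3).round().astype(int))
E
```

```text
[[49 10  8  9 10  1  8  9  4  9  4  3 11 10  6 96 95]
 [46  9  7 10  4  9  5  8  5  5  4  3  9 11  1 87 98]
 [36  3  4  1  7  6  7  1  2  7  6  7  4  5 93 95 96]
 [31 12  5  6  4  7 10  3  2  5 12  9  4  7 11 80 80]
 [32  5  6  1  5  5  3  8  6  5  7  9  9  4 82 79 83]
 [20  9 10  7  6  6  4  7  8  6  7  6  5  0 81 80 78]
 [25  6 14 10  6  4  5 20 18  8 11  9 16  7 76 81 85]
 [13  7  3  9  8 16 17 19 33 38 38 34 29  4 82 81 74]
 [ 1  6 10  7  0 17 19 19 46 54 45 49 45 23 83 78 83]
 [ 5  6  7  5  1 13 24 40 46 49 50 42 41 44 80 78 84]
 [ 6  8  6  9 11 22 18 45 51 49 45 44 38 38 81 81 80]
 [ 4 13  4  4  6  8 19 47 49 49 31 39 40 33 83 78 80]
 [ 5  2  4  1  4  3  9 43 50 45 43 48 36 81 77 78 80]
 [11  8  6  4  2  4 10  9 43 43 41 39 33 81 82 82 74]
 [ 6  4  3  2 10  7  5  7 12 37 46 36 10 93 94 99 80]
 [ 5  8  3  5 -3  6  8  5  4  8 10  6  8 92 97 93 80]
 [ 0 10  5  6  7  4  7  8  8  4  5  3  4 99 93 95 78]
 [ 9  5  7  9  7  9  9  8  8  5  5 10 11 82 97 78 84]
 [ 3  5  5  5 10 10  0  8  8  2  7  6  6 79 96 96 76]]
```

View pics/tz.png

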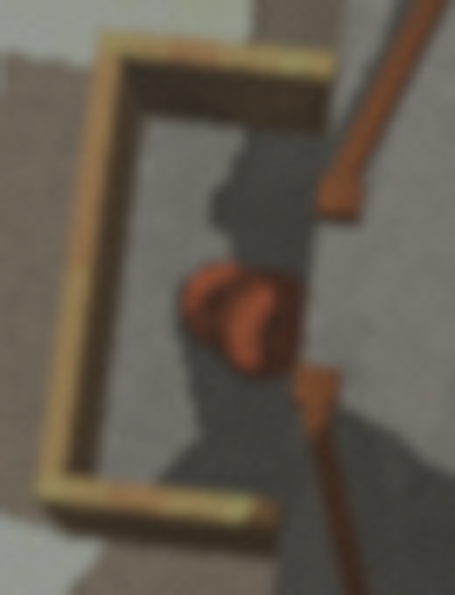

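Emit:
{"fn": "arm_command", "kwargs": {
  "targets": [
    [[-0.1,0,-0.1,0,0,0,0.14],[-0.1,-0.1,-0.1,0,0,0,0.14],[-0.1,-0.2,-0.1,0,0,0,0.14],[-0.1,-0.2,-0.1,0,0,0,0.14],[-0.1,-0.2,-0.1,0,0,0,0.14],[-0.1,-0.2,-0.1,0,0,0,0.14]]
  ]
}}

```text
t: 27.68
ee_pos: [0.3466, -0.1938, 0.4073]
tool_rot: [0.028, 1.566, -0.031]
force: [-1.3, 0.4, -0.7]
opening: 0.0119
```

```bash
python3 - <<'E'
from h import *
a=cv2.imread("pics/top20.png");p,d=manip.camera("top");cv2.imwrite("pics/top21.png",p)
print("pile mean diff", np.abs(a[230:260,265:290].astype(int)-p[230:260,265:290]).mean(), "noise ref",np.abs(a[100:140,270:350].astype(int)-p[100:140,270:350]).mean())
cv2.imwrite("pics/tz2.png",cv2.resize(p[200:285,245:310],None,fx=7,fy=7,interpolation=cv2.INTER_CUBIC))
z=cv2.imread("pics/top0.png")
for n,(x0,y0,x1,y1) in dict(jar=(120,295,160,330),brush=(485,220,530,315),mag=(30,135,170,230),cone=(350,222,372,248)).items():
    print(n,np.abs(z[y0:y1,x0:x1].astype(int)-p[y0:y1,x0:x1]).mean())
E
```

```text
pile mean diff 0.9031111111111111 noise ref 0.8359375
jar 15.550476190476191
brush 15.909941520467836
mag 15.087994987468672
cone 10.567016317016318
```

View pics/top21.png

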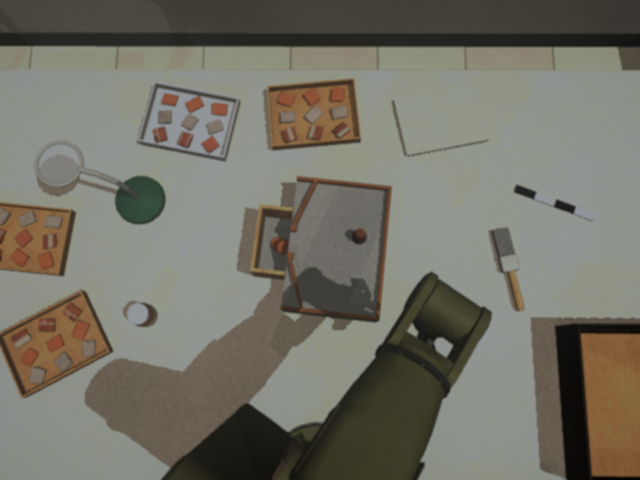

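View pics/tz2.png

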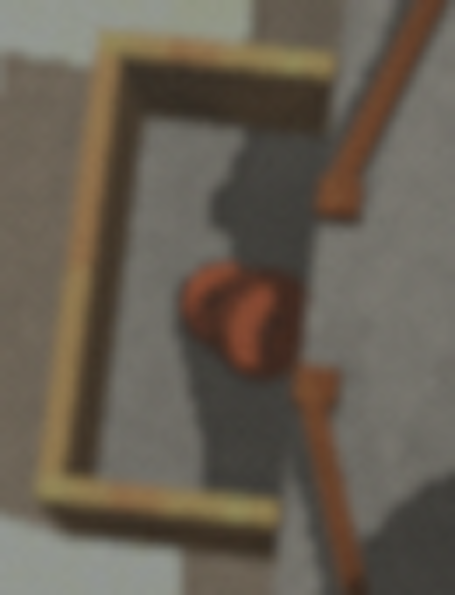

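```bash
python3 -c "
from workcell import manip
print(manip.finish_job())"
```

```text
the job is handed in; nothing more can be done
None
```

All three whorls are in the sunken trough. I pushed them along the deck with the fingertips, one at a time: the 30 mm, then the 38 mm, then the 34 mm. I handed the job in at about 28 s.

**Order:** After the 30 mm whorl's push, the top view showed it on the trough floor. After the 38 mm whorl's push, both views showed the gap clear before I started on the 34 mm one.

**Last checks:**
- **Deck:** It is empty except for the cone, and the gap is clear.
- **Pile:** The whorls lie piled and leaning against the trough wall just behind the gap. Its top is about 50 mm above the table, below the 80 mm deck. It did not change between two pictures about 1 s apart.
- **Bystanders:** The cone, jar, brush and magnifier appear at the same pixel positions as at the start. A plain pixel difference against the first picture (10–16 grey levels) could not confirm this, most likely because overall brightness changed, so I judged it by eye.
- **Forces:** Every wrist force reading I took was under 2 N.

**What disagreed:**
- **Side camera:** It placed the whorls about 5 mm off the top camera on each axis. I corrected for this with a constant offset.
- **First push:** Using a shut finger's back let the 30 mm whorl drift about 5 mm sideways. I switched to cradling the whorls between slightly open fingers.

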